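# Hanging valves onto sloped inspection rests

### The arm

A 7-joint arm with a two-finger parallel gripper is mounted at the origin on the work surface. World frame = base frame: x ahead of the robot, y to its left, z up, the work surface at z = 0. Lengths are in m, angles in rad, forces in N, time in s.
With the tool pointing down it reaches from about 0.35 to 0.9 m from the base axis. Payload 8.1 kg.
Tool frame: the origin (TCP) lies between the finger pads; the fingertips stand 14 mm ahead of it and the grasp point (between the pads) lies 5 mm behind it (r.finger_overhang is the distance from the TCP to the fingertips, in m); z points along the fingers, y is the direction in which the jaws open and shut (so a half turn about z gives the same grasp; the last joint's range is limited). The gripper opens to 85 mm and grips with 20 to 120 N. Pads are 22 mm wide; open, the fingers measure 114 mm over their backs; the gripper's body (76 mm by 85 mm) begins 54 mm behind the grasp point. The pads swing forward as they close: fully open they stand 13 mm farther back than shut.
Start: joints at [-1.37, 0.434, 0.025, 1.573, -0.012, 1.134, -0.075], TCP at [0.187, 0.596, 0.245] pointing down, gripper open.
Joint ranges: [-2.62, 2.62], [-0.44, 2.09], [-1.27, 1.32], [0.08, 2.57], [-1.32, 4.46], [0.12, 2], [-2.74, 2.74]. Speed limits (rad/s): [2.22, 2.22, 3.01, 3.01, 3.14, 3.14, 3.14].

### API

Orientations are given as a rotation vector (axis times angle).
In Python, from cell import r gives the robot as it stands.
- The arm moves only by the shell command python3 -m crank 'ROWS' [OPENING] [FORCE]. ROWS is JSON, one flat list of numbers, 6 for each row, row after row: the shift along the tool's x, y, z in m, then the turn, a rotation vector about the tool's x, y, z in degrees. In form: [dx, dy, dz, wx, wy, wz, dx, dy, dz, wx, wy, wz, ...]. A call has 1 to 20 rows; each row is the pose to reach, as a shift and turn from the pose measured when the call began, along the tool's axes at that moment; what a row does not reach only later rows make up. A row lasts 1/8 s, in which the tool goes at most 62.5 mm and 10.7 degrees, less where a joint would pass 70% of its speed; a pose out of reach is approached as far as the arm can. A call with a gripper value outside its range is refused whole. OPENING is the opening, from 0 (shut) to 1 (fully open), set as the call begins (- or left out, the last holds). The fingers move at their own pace and stop on an object; FORCE is the grip in N (left out, the last holds). Time passes only in rows, so rows that repeat a pose let the fingers close. It gives the time, the measured TCP pose, the force and the opening at its end, in the units of the state.
- r.observe(): the state, without advancing time (a new reading comes with each control period).
- r.capture(name): name is "side" or "top"; returns a dict with "pixels" (400x640x3 uint8, red, green, blue), "range_z" (400x640 float32, m along the optical axis (not along the pixel's ray), 0 where there is no reading), "intrinsics" (3x3 intrinsics, pixels), "k1" (the pictures are not rectified: a ray, as slopes to the right and down, at radius r is drawn at 1 + k1 r^2 times it, then the intrinsics apply), "origin" and "rotation" of the camera in the world. Camera axes: x right, y down, z forward; pixel columns grow to the right and rows downward; lengths in m; the calibration is good to about 2 mm. A picture is of the moment at which its call begins.
- r.close_job(): hands the job in, once; it reports no verdict.
The state is a dict: "time_s": time; "joints": joint angles; "dq": joint speeds; "joint_torque": joint torques, N m; "tool_pos": TCP position; "eef_rot": TCP orientation; "ft_force": force on the tool from outside, world axes, zero at the start; "ft_torque": the same for the moment, N m; "width": finger opening in m.
Only numpy, scipy, OpenCV 4.12 (cv2) and the standard library are available. Lean on these libraries where they do the work, as an engineer would, in place of code of your own. Each camera call takes 0.05 s, during which the arm holds its last target.

### The job

Take the long plain brass valve and the short plain brass valve off their pegs and lay each on the sloped two-rod rest of its own length, eye uphill and foot against the stop. Set them down, do not let them fall or touch the bench. Leave the tee valve hanging and the bottle, jar and bin where they are.

Things in the scene. Friction and masses are not known exactly. Their poses are not given: they have to be found in the camera images.
- valve_long: the long plain valve, 0.26 to 0.40 kg, hanging by its eye on one of the three pegs: brass cylinder, diameter 28, length 110 mm. Origin: centre of the foot (lower end face); z: up its axis to a flat steel eye on the top end, a frame 6 mm thick (x), 20 wide (y), 110 to 136 mm from the foot, its opening 12 wide, from 113.5 to 131.5 mm.
- valve_short: the short plain valve, 0.18 to 0.28 kg, hanging on another peg: brass cylinder, diameter 28, length 75 mm. Origin: centre of the foot (lower end face); z: up its axis to a flat steel eye on the top end, a frame 6 mm thick (x), 20 wide (y), 75 to 101 mm from the foot, its opening 12 wide, from 78.5 to 96.5 mm.
- valve_tee: the tee valve, which stays on its peg: brass cylinder, diameter 28, length 95 mm. Origin: centre of the foot (lower end face); z: up its axis to a flat steel eye on the top end, a frame 6 mm thick (x), 20 wide (y), 95 to 121 mm from the foot, its opening 12 wide, from 98.5 to 116.5 mm. Two side stubs reach 33 mm from the axis along +y and -y, 38 mm above the foot.
- valve_long_eye (a point): centre of the long valve's eye opening, 122.5 mm from its foot on its axis
- valve_short_eye (a point): centre of the short valve's eye opening, 87.5 mm from its foot on its axis
- rack: fixed aluminium hanging rack. Origin on the bench below the middle hanging place; +x leads from the peg tips into the rack (away from the robot, give or take the yaw), y along the row. Above the pegs a lamp bar fills x 0 to 45, y -145 to 145, z 334 to 361 mm: a vertical gripper does not fit under it. Posts 20 mm square at x 55, y -155 and 155, 370 mm high
- peg_mid (a point): hanging place on the axis of the middle peg, 270 mm above the bench. Each peg, 5 mm thick, runs level from a crossbar 55 mm behind this point to 5 mm in front of it, then turns up: its tip is 9 mm in front and tops out 8.5 mm above this point
- peg_left (a point): hanging place on the like peg 100 mm along the rack's +y
- peg_right (a point): hanging place on the like peg 100 mm along the rack's -y
- rest_long: the long fixed rest on the dark board: two steel rods (6 mm thick, 16 mm apart, 95 mm long) climbing at 35 degrees from a stop plate, for a 110 mm valve body, on slim posts over a foot plate 120 x 50 x 8 mm. Origin: under the foot plate; +x is the level direction in which the rods climb (away from the robot, give or take the yaw), z up
- rest_short: the short fixed rest on the dark board: two steel rods (6 mm thick, 16 mm apart, 60 mm long) climbing at 35 degrees from a stop plate, for a 75 mm valve body, on slim posts over a foot plate 120 x 50 x 8 mm. Origin: under the foot plate; +x is the level direction in which the rods climb (away from the robot, give or take the yaw), z up
- rest_long_low (a point): where the centre of the long valve's foot lies when it is seated on the long rest against the stop (100 mm above the rest's origin); the rods' centres lie 15 mm below the valve's axis
- rest_long_high (a point): where the centre of the long valve's eye opening lies when it is seated (122.5 mm up the slope from the low point)
- rest_short_low (a point): where the centre of the short valve's foot lies when it is seated on the short rest against the stop (100 mm above the rest's origin)
- rest_short_high (a point): where the centre of the short valve's eye opening lies when it is seated (87.5 mm up the slope from the low point)
- board: the fixed dark steel board, 240 x 240 x 12 mm, that carries both rests side by side about 125 mm apart. Origin: centre of its underside
- bottle: bystander: white bottle, 56 mm in diameter, 160 mm high. Origin: centre of its underside, z up
- jar: bystander: small amber jar, 52 mm in diameter, 50 mm high. Origin: centre of its underside, z up
- bin: bystander: open grey bin of brass fittings under the pegs, 110 x 260 x 50 mm, long side along the rack. Origin: centre of its underside, z up

How it is judged:
By the outcome, as a careful person would: the job done as asked, in the order asked, and still so for the second after the job is handed in, with the robot touching nothing.
It also fails if it takes over 72 s, if anything falls off the work surface, if the arm or the gripper's body presses on something with over 40 N, if the wrist force passes 120 N, or if a joint passes its speed limit or range.

## Working session

There is one attempt and no reset: what is moved stays moved. The work goes in short steps, Python scripts to look and compute and a shell command to move; the robot and the scene stay as the last step left them, time stands still between calls to the robot, and variables do not carry over. Pictures are saved under pics/ and viewed, and the job is handed in when it is done.

```bash
ls; mkdir -p pics
python3 - <<'E'
from cell import r
import numpy as np,cv2
print(r.observe())
for n in("side","top"):
    c=r.capture(n); cv2.imwrite(f"pics/{n}0.png",c["pixels"][:,:,::-1]); np.savez(f"{n}0.npz",**c)
    print(n,c["intrinsics"],c["k1"],c["origin"],c["rotation"])
E
```

```text
pics
{'time_s': 0.0, 'joints': array([-1.36958728,  0.43518816,  0.02494235,  1.57407281, -0.01163067,
        1.13402836, -0.07509822]), 'dq': array([ 0.0010297 , -0.00111608, -0.00091304, -0.00015621, -0.00198984,
       -0.00183901, -0.0008724 ]), 'joint_torque': array([-2.32233244e-03, -6.70466852e+01,  1.02332767e+00, -3.16205692e+01,
        1.53305498e-02,  1.25033810e-02,  8.61318995e-06]), 'tool_pos': array([0.1868547 , 0.59590925, 0.24455663]), 'eef_rot': array([-4.75450490e-01, -3.10526836e+00,  2.42831247e-03]), 'ft_force': array([ 0.37737186, -0.21796321, -0.14753553]), 'ft_torque': array([-0.01278887,  0.03923431,  0.02541527]), 'width': 0.08544794648506046}
side [[406.61360646   0.         320.79454148]
 [  0.         406.61360646 200.48884407]
 [  0.           0.           1.        ]] -0.1040822643542122 [ 0.10746975 -0.40715739  0.89425911] [-2.24856001  1.00506779 -0.39213127]
top [[457.00627129   0.         318.48332133]
 [  0.         457.00627129 210.26521444]
 [  0.           0.           1.        ]] -0.05176338859701244 [0.41088512 0.01404665 1.20362776] [-2.17416182  2.14220071 -0.20713324]
```

View pics/side0.png

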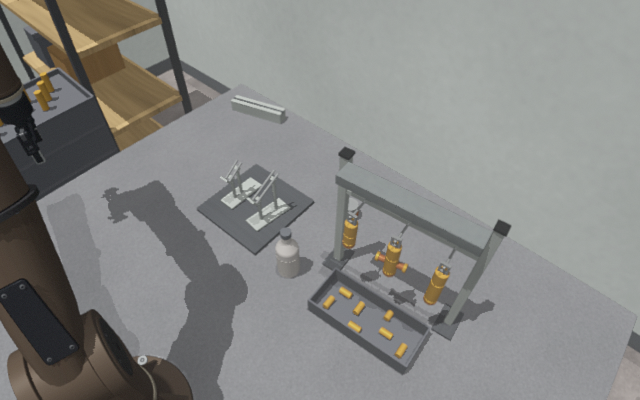

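View pics/top0.png

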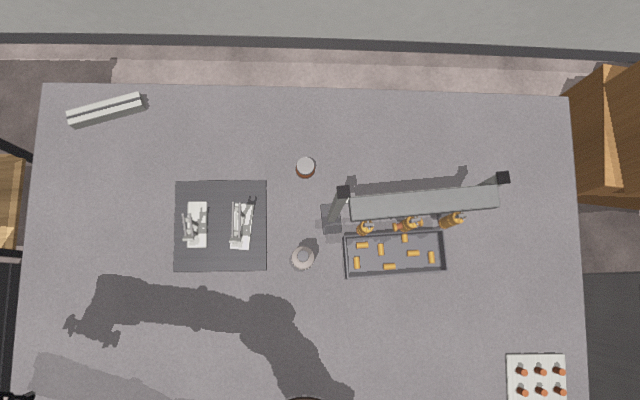

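```bash
cat > h.py <<'E'
import numpy as np,cv2
from scipy.spatial.transform import Rotation as R
def load(f): return dict(np.load(f))
def rot(c):
    r=np.asarray(c["rotation"]); return R.from_rotvec(r).as_matrix() if r.shape==(3,) else r
def dist(c): return np.array([float(c["k1"]),0,0,0])
def ray(c,u,v):
    p=cv2.undistortPoints(np.array([[[u,v]]],float),c["intrinsics"],dist(c))[0,0]
    return np.array([p[0],p[1],1.0])
def proj(c,P):
    M=rot(c); P=np.atleast_2d(P)
    q,_=cv2.projectPoints(((P-c["origin"])@M).astype(float),np.zeros(3),np.zeros(3),c["intrinsics"],dist(c))
    return q[:,0]
def at_depth(c,u,v,z=None):
    if z is None: z=float(c["range_z"][int(round(v)),int(round(u))])
    return c["origin"]+rot(c)@(ray(c,u,v)*z)
def at_z(c,u,v,h):
    d=rot(c)@ray(c,u,v); return c["origin"]+d*((h-c["origin"][2])/d[2])
def cloud(c):
    h,w=c["range_z"].shape; uu,vv=np.meshgrid(np.arange(w),np.arange(h))
    p=cv2.undistortPoints(np.stack([uu,vv],-1).reshape(-1,1,2).astype(float),c["intrinsics"],dist(c))[:,0]
    z=c["range_z"].reshape(-1,1); P=np.hstack([p*z,z])
    W=c["origin"]+P@rot(c).T
    W[z[:,0]==0]=np.nan
    return W.reshape(h,w,3)
def tri(c1,p1,c2,p2):
    d1=rot(c1)@ray(c1,*p1); d2=rot(c2)@ray(c2,*p2)
    A=np.stack([d1,-d2],1); t,*_=np.linalg.lstsq(A,c2["origin"]-c1["origin"],rcond=None)
    a=c1["origin"]+d1*t[0]; b=c2["origin"]+d2*t[1]; return (a+b)/2,np.linalg.norm(a-b)
def crop(c,u0,v0,u1,v1,s,f):
    im=c["pixels"][v0:v1,u0:u1,::-1]
    im=cv2.resize(im,None,fx=s,fy=s,interpolation=cv2.INTER_CUBIC)
    for u in range((u0+9)//10*10,u1,10):
        x=int((u-u0+.5)*s); cv2.line(im,(x,0),(x,6 if u%50 else 14),(0,0,255),1)
        if u%20==0: cv2.putText(im,str(u),(x-10,24),0,.35,(0,0,255),1)
    for v in range((v0+9)//10*10,v1,10):
        y=int((v-v0+.5)*s); cv2.line(im,(0,y),(6,y),(0,0,255),1)
        if v%20==0: cv2.putText(im,str(v),(10,y+4),0,.35,(0,0,255),1)
    cv2.imwrite(f,im)
E
python3 - <<'E'
from h import *
s=load("side0.npz");t=load("top0.npz")
crop(s,325,140,515,340,4 and 3,"pics/s_rack.png")
crop(s,195,150,325,260,6,"pics/s_rest.png")
crop(t,170,170,275,280,5,"pics/t_rest.png")
crop(t,290,150,520,290,3,"pics/t_rack.png")
# sanity: bench height
for n,c in(("s",s),("t",t)):
    W=cloud(c); z=W[...,2]; print(n,np.nanmedian(z),(s if n=="s" else t)["range_z"].min())
W=cloud(t);print(W[350,400],W[300,250],W[225,255])
W=cloud(s);print(W[150,200],W[250,200],W[236,255])
E
```

```text
s 0.0009238438183089004 0.0
t -0.0013942658127085172 0.0
[ 0.23715013 -0.24487892 -0.00031101] [0.36073716 0.14380237 0.00237491] [0.55423909 0.13596564 0.01314159]
[ 0.59711797  0.54666357 -0.00090364] [0.35244735 0.22421277 0.00162619] [0.47839846 0.14412761 0.01092073]
```

```bash
ls pics
```

```text
s_rack.png
s_rest.png
side0.png
t_rack.png
t_rest.png
top0.png
```

View pics/s_rack.png

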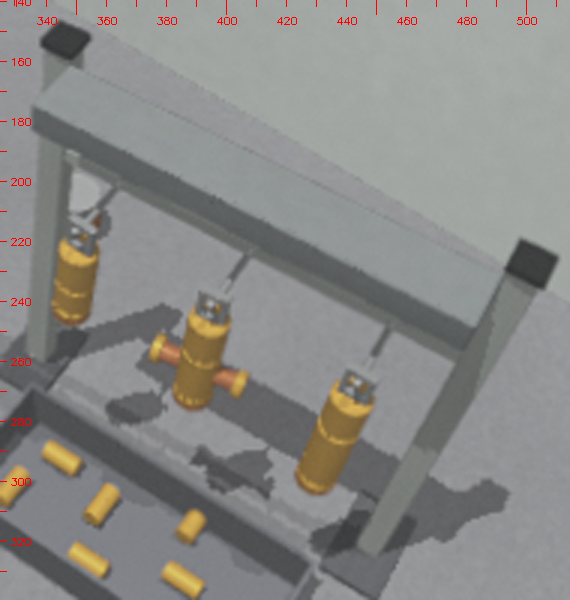

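View pics/s_rest.png

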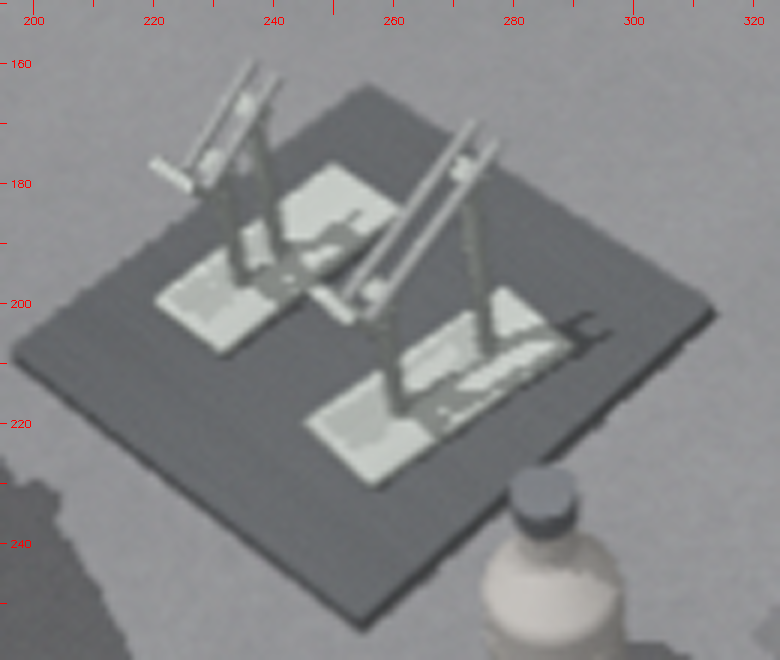

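View pics/t_rest.png

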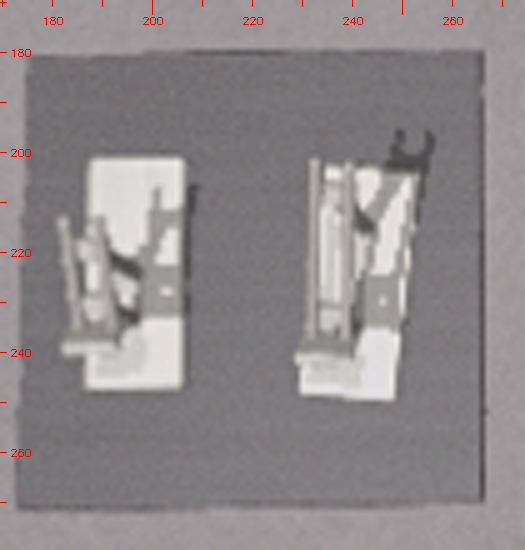

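View pics/t_rack.png

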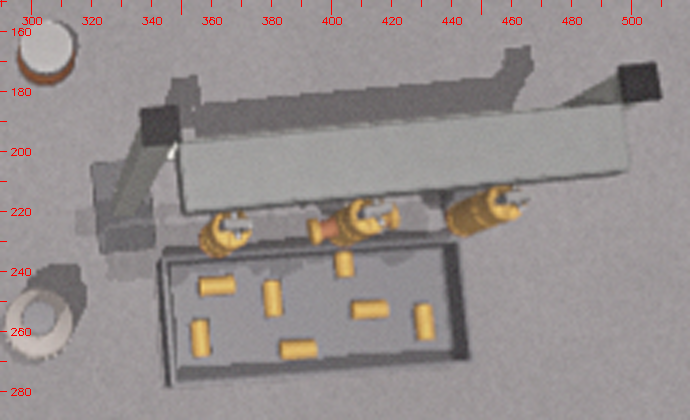

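Run:
```python
from h import *
s=load("side0.npz");t=load("top0.npz")
crop(s,240,160,285,210,12,"pics/s_rl.png"); crop(s,212,152,250,190,14,"pics/s_rs.png")
crop(t,222,192,258,252,10,"pics/t_rl.png"); crop(t,176,206,212,252,12,"pics/t_rs.png")
```

```text
(no output)
```

View pics/s_rl.png

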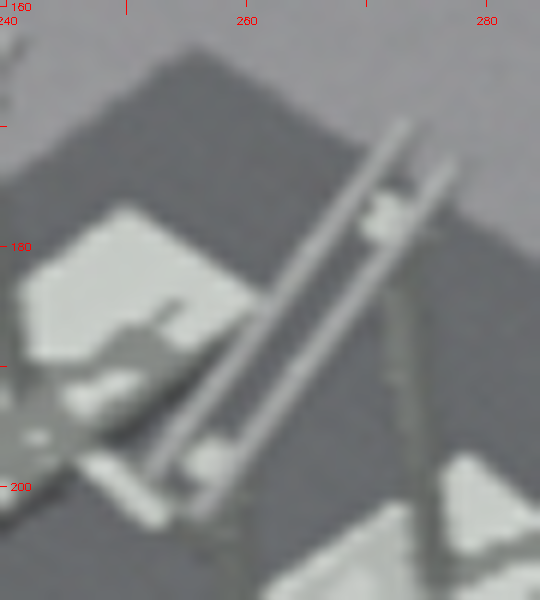

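View pics/s_rs.png

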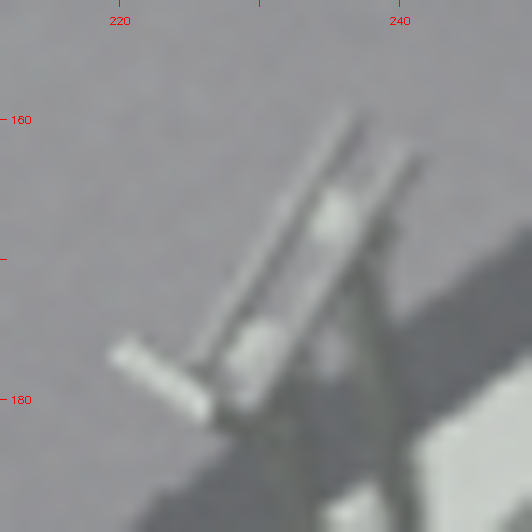

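View pics/t_rl.png

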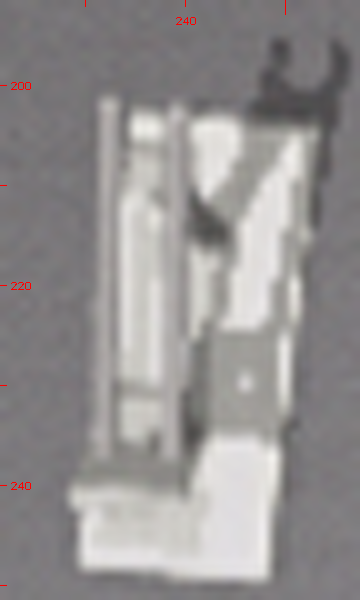

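View pics/t_rs.png

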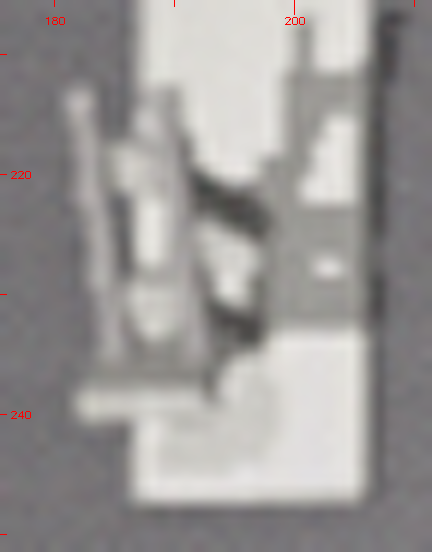

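```bash
cat > fitrest.py <<'E'
from h import *
from scipy.optimize import least_squares
s=load("side0.npz");t=load("top0.npz")
a=np.radians(35)
def model(p,L):
    x,y,z,yaw=p; X=np.array([np.cos(yaw),np.sin(yaw),0]);Y=np.array([-np.sin(yaw),np.cos(yaw),0]);Z=np.array([0,0,1])
    u=np.cos(a)*X+np.sin(a)*Z; n=-np.sin(a)*X+np.cos(a)*Z
    low=np.array([x,y,z])
    return np.array([low-.015*n+sg*.008*Y+u*q for q in(L,0) for sg in(1,-1)])
D={"long":(.095,[(273.2,169.7),(277.25,173),(252.2,198.8),(256.2,202.4)],[(232.3,201.3),(239.3,202),(231.8,237.3),(238.7,237.5)]),
"short":(.060,[(236.6,159.5),(240.9,162.4),(226.1,177.6),(230.2,179.7)],[(182.2,213.4),(189.7,213.4),(185.1,235.1),(192.2,235.3)])}
for k,(L,ps,pt) in D.items():
    for cams in ("both","side","top"):
        def f(p):
            e=[]
            if cams!="top": e.append((proj(s,model(p,L))-ps).ravel())
            if cams!="side": e.append((proj(t,model(p,L))-pt).ravel())
            if cams!="both": e.append([(p[2]-.112)*1e4])
            return np.concatenate(e)
        q=least_squares(f,[.5,.2,.11,0])
        print(k,cams,q.x.round(4),np.degrees(q.x[3]).round(2),q.fun.round(1))
    # triangulate each
    for i in range(4): 
        P,g=tri(s,ps[i],t,pt[i]); print(P.round(4),round(g,4))
E
python3 fitrest.py
```

```text
long both [ 0.5048  0.1733  0.1148 -0.0721] -4.13 [-0.  -0.1 -0.1 -0.2 -0.5  0.4 -0.7  0.2  0.2 -0.2  0.1 -0.2  0.4 -0.5
  0.1 -0.1]
long side [ 0.5072  0.1748  0.112  -0.0673] -3.86 [ 0.2 -0.1  0.2 -0.3 -0.1  0.3 -0.3  0.1 -0. ]
long top [ 0.5046  0.1742  0.112  -0.0742] -4.25 [ 0.   0.1 -0.1  0.1  0.2 -0.3 -0.1  0.1  0. ]
[0.5915 0.1754 0.1564] 0.0006
[0.5902 0.1592 0.1562] 0.0006
[0.5138 0.1804 0.1042] 0.0029
[0.5134 0.1643 0.1029] 0.0021
short both [0.508  0.2838 0.1154 0.0268] 1.54 [ 0.  -0.2 -0.3 -0.5 -1.1  0.3 -1.3  1.   0.5 -0.8 -0.1 -0.8  0.7 -0.1
  0.2 -0.4]
short side [0.5116 0.285  0.112  0.0552] 3.16 [ 0.5 -0.4  0.2 -0.8 -0.3  0.3 -0.4  0.9 -0. ]
short top [0.5071 0.2858 0.112  0.0136] 0.78 [ 0.4 -0.2 -0.3 -0.2  0.2  0.3 -0.2  0.2 -0. ]
[0.5646 0.2941 0.1366] 0.002
[0.5649 0.2766 0.1367] 0.002
[0.5179 0.2925 0.1026] 0.0042
[0.5175 0.2741 0.1073] 0.0049
```

Run:
```python
from h import *
s=load("side0.npz");t=load("top0.npz")
D={"short":([(187.5,201.1),(206.1,201.5),(206.1,246.9),(186.5,246.5)],[(250,176.7),(261.5,184),(231.7,208.7),(220.3,199.5)]),
"long":([(234.5,202.5),(253.1,203.5),(248.5,249.5),(229.5,248.1)],[(279,197.5),(290.3,207.3),(257,230.7),(245,219.8)])}
for k,(pt,ps) in D.items():
  for n,c,p in(("t",t,pt),("s",s,ps)):
    P=np.array([at_z(c,*q,.020) for q in p]); e=(P[0]-P[3]+P[1]-P[2])
    print(k,n,P.mean(0).round(4),"yaw",np.degrees(np.arctan2(e[1],e[0])).round(2),"L",np.linalg.norm(e/2).round(4),"W",np.linalg.norm(P[0]-P[1]).round(4))
```

```text
short t [0.5539 0.2867 0.02  ] yaw 2.33 L 0.1187 W 0.0486
short s [0.5548 0.286  0.02  ] yaw 3.06 L 0.1204 W 0.0481
long t [0.5509 0.1704 0.02  ] yaw -3.82 L 0.1201 W 0.0486
long s [0.5514 0.1686 0.02  ] yaw -4.71 L 0.1199 W 0.0501
```

Run:
```python
from h import *
s=load("side0.npz");t=load("top0.npz")
crop(s,340,205,380,255,11,"pics/a1.png"); crop(s,420,255,460,310,10,"pics/a2.png")
crop(t,350,205,390,240,12,"pics/a3.png"); crop(t,440,200,475,240,12,"pics/a4.png")
crop(s,380,225,425,285,9,"pics/a5.png")
A=np.hstack([cv2.resize(cv2.imread(f"pics/a{i}.png"),(380,520)) if 0 else cv2.copyMakeBorder(cv2.imread(f"pics/a{i}.png"),0,560-cv2.imread(f"pics/a{i}.png").shape[0],0,4,0) for i in(1,2)])
B=np.hstack([cv2.copyMakeBorder(cv2.imread(f"pics/a{i}.png"),0,560-cv2.imread(f"pics/a{i}.png").shape[0],0,4,0) for i in(3,4)])
print(A.shape,B.shape)
cv2.imwrite("pics/A.png",A[:, :800]);cv2.imwrite("pics/B.png",B[:,:900])
# post tops
for n,c,p in(("t",t,[(353,191.5),(502.5,177.3)]),("s",s,[(347,153.5),(501.5,228)])):
    P=[at_z(c,*q,.37) for q in p]; print(n,[x.round(4) for x in P],np.linalg.norm(P[0]-P[1]),np.degrees(np.arctan2(*(P[0]-P[1])[:2])))
```

```text
(560, 848, 3) (560, 908, 3)
t [array([ 0.5772, -0.0805,  0.37  ]), array([ 0.6108, -0.3685,  0.37  ])] 0.28991523082407916 -6.658250790549146
s [array([ 0.5769, -0.0658,  0.37  ]), array([ 0.6103, -0.3707,  0.37  ])] 0.30672141907104983 -6.260146587669729
```

View pics/A.png

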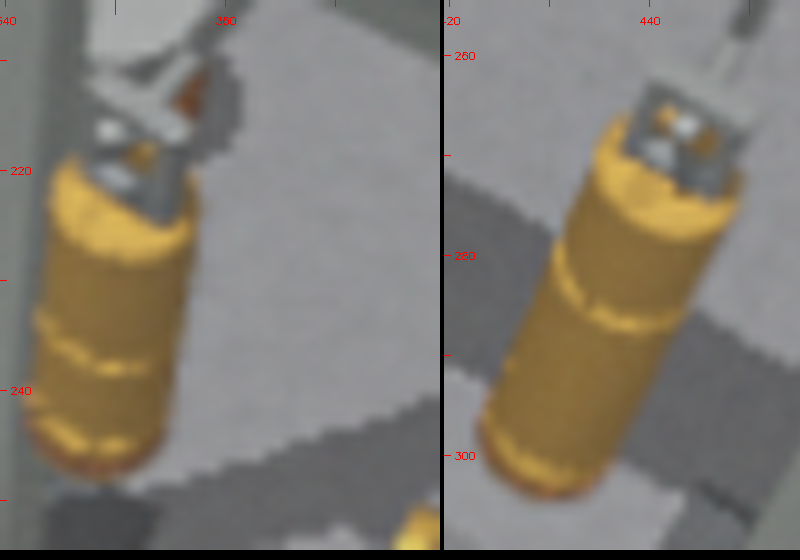

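View pics/B.png

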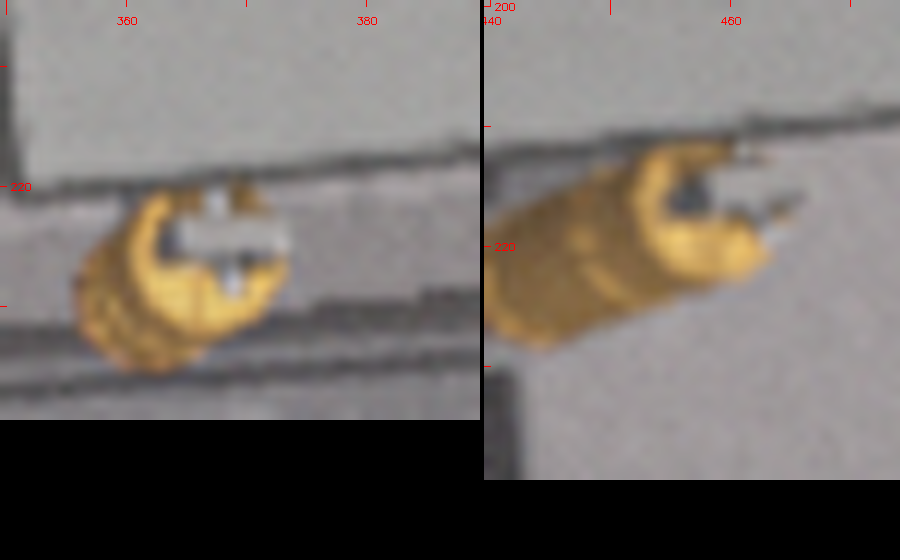

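Run:
```python
from h import *
s=load("side0.npz");t=load("top0.npz")
print(proj(t,[[.41,.014,0],[.41,.014,.37]]), rot(t).round(3))
Wt=cloud(t);Ws=cloud(s)
for p in[(353,192),(503,178),(360,205),(420,203),(490,197),(305,166)]: print("t",p,Wt[p[1],p[0]].round(4),t["range_z"][p[1],p[0]])
for p in[(347,153),(502,228),(370,185),(420,215),(460,235),(286,235)]: print("s",p,Ws[p[1],p[0]].round(4))
```

```text
[[300.71528372 281.38424593]
 [300.72064845 281.53664864]] [[ 0.012 -0.988  0.154]
 [-0.999 -0.018 -0.036]
 [ 0.038 -0.153 -0.987]]
t (353, 192) [ 0.65   -0.1227 -0.0019] 1.2321312
t (503, 178) [ 0.6094 -0.3693  0.3703] 0.86729515
t (360, 205) [ 0.553  -0.0944  0.3636] 0.8552944
t (420, 203) [ 0.5592 -0.2087  0.362 ] 0.8618806
t (490, 197) [ 0.5737 -0.3459  0.3606] 0.87055224
t (305, 166) [0.7056 0.0081 0.0515] 1.183152
s (347, 153) [ 0.577  -0.0656  0.3711]
s (502, 228) [ 0.6114 -0.3713  0.3694]
s (370, 185) [ 0.5471 -0.1442  0.3616]
s (420, 215) [ 0.5499 -0.2496  0.3601]
s (460, 235) [ 0.5589 -0.3229  0.3596]
s (286, 235) [0.4638 0.0013 0.1609]
```

```bash
cat > rack.py <<'E'
from h import *
s=load("side0.npz");t=load("top0.npz")
pts=[]
for n,c,p in(("t",t,[(343.2,191.3),(502.5,177)]),("s",s,[(347,153.5),(501.5,228)])):
    P=[at_z(c,*q,.37) for q in p]; d=P[0]-P[1]; yaw=np.arctan2(-d[0],d[1]); m=(P[0]+P[1])/2
    X=np.array([np.cos(yaw),np.sin(yaw),0]);Y=np.array([-np.sin(yaw),np.cos(yaw),0])
    o=m-.055*X; 
    print(n,[x.round(4) for x in P],np.linalg.norm(d).round(4),"yaw",np.degrees(yaw).round(2),"mid",o.round(4),"left",(o+.1*Y).round(4),"right",(o-.1*Y).round(4))
# bar points
for n,c in(("t",t),("s",s)):
    W=cloud(c).reshape(-1,3); m=(abs(W[:,2]-.361)<.005)&(W[:,0]>.5)&(W[:,0]<.65)&(W[:,1]<-.04)&(W[:,1]>-.42)
    q=W[m]; r=cv2.minAreaRect((q[:,:2]*1000).astype(np.float32)); print(n,m.sum(),r)
# valve cylinders by cloud: brass points
for n,c in(("t",t),("s",s)):
    W=cloud(c); hsv=cv2.cvtColor(c["pixels"],cv2.COLOR_RGB2HSV)
    m=(hsv[...,1]>110)&(hsv[...,0]>8)&(hsv[...,0]<30)&(W[...,2]>.13)&(W[...,2]<.27)&(W[...,0]>.4)&(W[...,0]<.65)
    q=W[m]
    for k,(a,b) in {"left":(-.17,-.08),"right":(-.38,-.28),"mid":(-.27,-.17)}.items():
        g=q[(q[:,1]>a)&(q[:,1]<b)]
        if len(g)<20: print(n,k,len(g));continue
        if k=="mid": print(n,k,len(g),g.mean(0).round(4));continue
        from scipy.optimize import least_squares
        f=lambda p:np.hypot(g[:,0]-p[0]-p[2]*(g[:,2]-.2),g[:,1]-p[1]-p[3]*(g[:,2]-.2))-.014
        gg=g
        g=g[g[:,2]<.247]
        z=least_squares(f,[g[:,0].mean(),g[:,1].mean(),0,0],loss="soft_l1",f_scale=.002)
        print(n,k,len(g),z.x.round(4),"rms",np.sqrt((f(z.x)**2).mean()).round(4),"z",gg[:,2].min().round(4),gg[:,2].max().round(4))
E
python3 rack.py
```

```text
t [array([ 0.5772, -0.0622,  0.37  ]), array([ 0.6114, -0.3685,  0.37  ])] 0.3082 yaw 6.37 mid [ 0.5396 -0.2214  0.37  ] left [ 0.5286 -0.1221  0.37  ] right [ 0.5507 -0.3208  0.37  ]
s [array([ 0.5769, -0.0658,  0.37  ]), array([ 0.6103, -0.3707,  0.37  ])] 0.3067 yaw 6.26 mid [ 0.5389 -0.2243  0.37  ] left [ 0.528  -0.1249  0.37  ] right [ 0.5498 -0.3237  0.37  ]
t 3528 ((570.893310546875, -217.27279663085938), (65.74921417236328, 331.18109130859375), 5.933669090270996)
s 3429 ((566.2169189453125, -219.76539611816406), (62.643558502197266, 326.7451477050781), 3.871680974960327)
t left 57 [ 0.5282 -0.1234 -0.0008 -0.0133] rms 0.0007 z 0.185 0.254
t right 139 [ 0.5505 -0.322   0.0152  0.0272] rms 0.0008 z 0.147 0.2694
t mid 215 [ 0.5349 -0.2133  0.2194]
s left 220 [ 0.5306 -0.1223 -0.001  -0.0166] rms 0.0008 z 0.1811 0.2542
s right 369 [ 5.538e-01 -3.223e-01  4.000e-04 -2.500e-03] rms 0.0007 z 0.1448 0.2532
s mid 502 [ 0.534  -0.2254  0.2107]
```

```bash
cat > g.py <<'E'
from h import *
from cell import r
def Rt(yaw,p):
    c,s=np.cos(np.radians(yaw)),np.sin(np.radians(yaw)); P=np.radians(p)
    z=np.array([np.cos(P)*c,np.cos(P)*s,-np.sin(P)]); y=np.array([-s,c,0]); x=np.cross(y,z)
    return np.stack([x,y,z],1)
def state(o=None):
    o=o or r.observe(); M=R.from_rotvec(o["eef_rot"]).as_matrix(); z=M[:,2]
    p=np.degrees(np.arcsin(-z[2])); y=M[:,1]; yaw=np.degrees(np.arctan2(-y[0],y[1]))
    x=M[:,0]
    if -x[0]*np.cos(np.radians(yaw))-x[1]*np.sin(np.radians(yaw))>0 and np.dot(z[:2],[np.cos(np.radians(yaw)),np.sin(np.radians(yaw))])<0: p=180-p
    print("t %.2f pos %s yaw %.2f pitch %.2f roll %.2f w %.4f F %s T %s"%(o["time_s"],o["tool_pos"].round(4),yaw,p,np.degrees(np.arcsin(y[2])),o["width"],o["ft_force"].round(2),o["ft_torque"].round(2)))
    print(" q",o["joints"].round(3))
    return o
def rows(ts):
    o=state(); M=R.from_rotvec(o["eef_rot"]).as_matrix()
    for pos,yaw,p in ts:
        d=M.T@(np.array(pos)-o["tool_pos"]); w=R.from_matrix(M.T@Rt(yaw,p)).as_rotvec(degrees=True)
        print(pos,yaw,p,"->",",".join("%.4f"%v for v in d),",",",".join("%.2f"%v for v in w), " |d| %.3f |w| %.1f"%(np.linalg.norm(d),np.linalg.norm(w)))
E
python3 - <<'E'
from g import *
X=np.array([np.cos(np.radians(6.3)),np.sin(np.radians(6.3)),0])
V=np.array([.552,-.322,.236])
pre=V+Rt(6.3,50)[:,2]*-.15
rows([((.28,.40,.45),0,90),((.40,.05,.48),0,80),((.40,-.25,.45),6.3,60),(tuple(pre.round(4)),6.3,50)])
E
```

```text
t 0.10 pos [0.1869 0.5959 0.2446] yaw -17.41 pitch 89.92 roll -0.08 w 0.0858 F [ 0.03 -0.06  0.3 ] T [ 0.02  0.02 -0.  ]
 q [-1.37   0.435  0.025  1.574 -0.012  1.134 -0.075]
(0.28, 0.4, 0.45) 0 90 -> -0.1475,-0.1594,-0.2051 , -0.08,-0.00,-17.41  |d| 0.299 |w| 17.4
(0.4, 0.05, 0.48) 0 80 -> -0.3667,-0.4575,-0.2347 , -1.60,-9.93,-17.36  |d| 0.632 |w| 20.1
(0.4, -0.25, 0.45) 6.3 60 -> -0.4565,-0.7437,-0.2043 , -6.29,-29.58,-23.14  |d| 0.896 |w| 38.1
(np.float64(0.4562), np.float64(-0.3326), np.float64(0.3509)) 6.3 50 -> -0.5348,-0.8056,-0.1051 , -8.35,-39.43,-22.70  |d| 0.973 |w| 46.3
```

```bash
python3 -m crank '[-0.05,-0.05,-0.06,0,0,0, -0.10,-0.10,-0.12,0,0,-6, -0.1475,-0.16,-0.205,0,0,-17, -0.1475,-0.16,-0.205,0,0,-17, -0.20,-0.22,-0.215,0,-3,-17, -0.25,-0.28,-0.22,0,-5,-17, -0.30,-0.35,-0.23,-1,-7,-17, -0.367,-0.457,-0.235,-1.6,-10,-17.4, -0.367,-0.457,-0.235,-1.6,-10,-17.4, -0.367,-0.457,-0.235,-1.6,-10,-17.4]' 0.65 60; python3 -c "
from g import *
X=np.array([np.cos(np.radians(6.3)),np.sin(np.radians(6.3)),0])
V=np.array([.552,-.322,.236])
pre=V+Rt(6.3,50)[:,2]*-.15
rows([((.40,-.25,.45),6.3,60),(tuple(pre.round(4)),6.3,50)])"
```

```text
time_s: 1.35
tool_pos: [0.3897, 0.0829, 0.477]
eef_rot: [-0.002, 2.966, 0.001]
ft_force: [1.4, 0.9, 1.3]
width: 0.0554
t 1.35 pos [0.3897 0.0829 0.477 ] yaw 0.06 pitch 79.92 roll 0.02 w 0.0554 F [1.37 0.93 1.3 ] T [0.08 0.13 0.01]
 q [-0.884 -0.222  0.362  1.759  0.167  1.439  1.039]
(0.4, -0.25, 0.45) 6.3 60 -> -0.0051,-0.3329,0.0283 , -2.13,-19.90,-5.90  |d| 0.334 |w| 20.9
(np.float64(0.4562), np.float64(-0.3326), np.float64(0.3509)) 6.3 50 -> -0.0430,-0.4156,0.1356 , -2.66,-29.89,-5.72  |d| 0.439 |w| 30.5
```

```bash
python3 -m crank '[-0.005,-0.06,0.0,0,-3,-1, -0.005,-0.12,0.01,0,-7,-2, -0.005,-0.18,0.01,-1,-10,-3, -0.005,-0.24,0.02,-1,-14,-4, -0.005,-0.30,0.025,-2,-18,-5, -0.005,-0.333,0.028,-2.1,-20,-5.9, -0.005,-0.333,0.028,-2.1,-20,-5.9, -0.03,-0.37,0.07,-2.4,-25,-5.8, -0.043,-0.4156,0.1356,-2.7,-30,-5.7, -0.043,-0.4156,0.1356,-2.7,-30,-5.7, -0.043,-0.4156,0.1356,-2.7,-30,-5.7, -0.043,-0.4156,0.1356,-2.7,-30,-5.7]'; python3 -c "
from g import *
V=np.array([.552,-.322,.236])
rows([(V+Rt(6.3,50)[:,2]*-.15,6.3,50),(V+Rt(6.3,50)[:,2]*-.06,6.3,50),(V,6.3,50)])"
```

```text
time_s: 2.85
tool_pos: [0.4504, -0.3247, 0.3579]
eef_rot: [-0.127, 2.439, 0.039]
ft_force: [0.0, -0.7, -0.2]
width: 0.0557
t 2.85 pos [ 0.4504 -0.3247  0.3579] yaw 5.86 pitch 49.90 roll -0.32 w 0.0557 F [ 0.01 -0.74 -0.24] T [-0.04  0.69 -0.01]
 q [-0.769 -0.437  1.316  2.064 -0.045  0.642  2.347]
[ 0.45616413 -0.33258038  0.35090667] 6.3 50 -> 0.0007,-0.0084,0.0086 , -0.53,0.09,-0.13  |d| 0.012 |w| 0.6
[ 0.51366565 -0.32623215  0.28196267] 6.3 50 -> 0.0009,-0.0075,0.0986 , -0.53,0.09,-0.13  |d| 0.099 |w| 0.6
[ 0.552 -0.322  0.236] 6.3 50 -> 0.0010,-0.0070,0.1586 , -0.53,0.09,-0.13  |d| 0.159 |w| 0.6
```

```bash
cat > kin.py <<'E'
from h import *
import itertools
from scipy.optimize import least_squares
S=[([-1.36958728,0.43518816,0.02494235,1.57407281,-0.01163067,1.13402836,-0.07509822],[0.1868547,0.59590925,0.24455663],[-4.75450490e-01,-3.10526836e+00,2.42831247e-03]),
([-.884,-.222,.362,1.759,.167,1.439,1.039],[.3897,.0829,.4770],[-.002,2.966,.001]),
([-.769,-.437,1.316,2.064,-.045,.642,2.347],[.4504,-.3247,.3579],[-.127,2.439,.039])]
def fk(q,sg,L):  # L: yaw0,h,l1,l2,l3,o1(elbow x off),tooloffyaw,ox(wrist)
    M=R.from_rotvec([0,0,L[0]]); p=np.array([0,0,L[1]])
    ax="zyzyzyz"
    # after joint2: l1 along z ; after 4: l2; after 6: l3
    Q=R.identity(); M=R.from_euler("z",L[0])
    for i in range(7):
        M=M*R.from_euler(ax[i],sg[i]*q[i])
        if i==2: p=p+M.apply([L[5],0,L[2]])
        if i==3: p=p+M.apply([-L[5],0,0])
        if i==4: p=p+M.apply([0,0,L[3]])
        if i==5: p=p+M.apply([L[7],0,0])
    M=M*R.from_euler("z",L[6]); p=p+M.apply([0,0,L[4]])
    return p,M
def res(L,sg,S=S):
    e=[]
    for q,p,rv in S:
        P,M=fk(q,sg,L); e+=list((P-p)*1); e+=list((M.inv()*R.from_rotvec(rv)).as_rotvec()*.3)
    return np.array(e)
if __name__=="__main__":
    out=[]
    for sg in itertools.product([1,-1],repeat=4):
        g=[sg[0],1,sg[1],1,sg[2],1,sg[3]]
        for y0 in(0,2.6,-.1,3.1):
          for ty in(0,1.57,3.14,-1.57):
            z=least_squares(res,[y0,.34,.4,.4,.3,0,ty,0],args=(g,)); out.append((z.cost,g,z.x.round(4)))
    out.sort(key=lambda a:a[0])
    for o in out[:4]: print(o)
E
python3 kin.py
```

```text
(np.float64(0.000329370977736665), [-1, 1, -1, 1, -1, 1, -1], array([-0.0917,  0.3295,  0.5551,  0.4578,  0.4003, -0.0028,  1.487 ,
        0.0165]))
(np.float64(0.00032937097773666556), [-1, 1, -1, 1, -1, 1, -1], array([-0.0917,  0.3295,  0.5551,  0.4578,  0.4003, -0.0028,  1.487 ,
        0.0165]))
(np.float64(0.0003293709777366671), [-1, 1, -1, 1, -1, 1, -1], array([-0.0917,  0.3295,  0.5551,  0.4578,  0.4003, -0.0028,  1.487 ,
        0.0165]))
(np.float64(0.000329370977736678), [-1, 1, -1, 1, -1, 1, -1], array([-0.0917,  0.3295,  0.5551,  0.4578,  0.4003, -0.0028,  1.487 ,
        0.0165]))
```

```bash
cat > kin2.py <<'E'
from h import *
from scipy.optimize import least_squares
from kin import S
sg=[-1,1,-1,1,-1,1,-1]
# offsets: a2 (before j3) y ; elbow (x,y) before, x after; wrist x,y
def fk(q,L):
    p=np.array([0,0,L[1]]); M=R.from_euler("z",L[0]); ax="zyzyzyz"
    off={0:[0,L[8],0],2:[L[5],L[9],L[2]],3:[L[10],0,0],4:[0,L[11],L[3]],5:[L[7],0,0]}
    for i in range(7):
        M=M*R.from_euler(ax[i],sg[i]*q[i])
        if i in off: p=p+M.apply(off[i])
    M=M*R.from_euler("z",L[6]); return p+M.apply([0,0,L[4]]),M
def fkall(q,L):
    p=np.array([0,0,L[1]]); M=R.from_euler("z",L[0]); ax="zyzyzyz"; out=[p]
    off={0:[0,L[8],0],2:[L[5],L[9],L[2]],3:[L[10],0,0],4:[0,L[11],L[3]],5:[L[7],0,0]}
    for i in range(7):
        M=M*R.from_euler(ax[i],sg[i]*q[i])
        if i in off: p=p+M.apply(off[i]); out.append(p)
    return out
def res(L,S):
    e=[]
    for q,p,rv in S:
        P,M=fk(q,L); e+=list(P-np.array(p)); e+=list((M.inv()*R.from_rotvec(rv)).as_rotvec()*.3)
    return np.concatenate([e,.03*np.array(L[[5,7,8,9,10,11]])])
def fit(S): return least_squares(res,[-.09,.33,.45,.45,.3,0,1.487,0,0,0,0,0],args=(S,))
if __name__=="__main__":
    z=fit(S); print(z.x.round(4)); print((z.fun[:18].reshape(3,6)*1000).round(1))
E
python3 kin2.py
```

```text
[-3.0000e-04  2.7690e-01  5.5590e-01  4.2700e-01  3.5720e-01 -1.9000e-03
  1.5707e+00 -2.7000e-03 -3.3200e-02 -1.1000e-02 -1.0000e-03 -8.9000e-03]
[[-0.1  0.  -0.  -0.  -0.  -0.1]
 [ 0.1 -0.1  0.  -0.2  0.   0.1]
 [-0.  -0.  -0.  -0.1  0.1 -0. ]]
```

```bash
cat > ik.py <<'E'
from h import *
from kin2 import fk,fkall,fit
from kin import S
from g import Rt
L=fit(S).x
lo=np.array([-2.62,-.44,-1.27,.08,-1.32,.12,-2.74]);hi=np.array([2.62,2.09,1.32,2.57,4.46,2,2.74])
rng=np.random.default_rng(0)
def ik(pos,yaw,p,n=25,seeds=None,allsol=False):
    T=R.from_matrix(Rt(yaw,p)); best=[]
    def f(q):
        P,M=fk(q,L); return np.concatenate([P-pos,(M.inv()*T).as_rotvec()*.3, 1e-4*(q-(lo+hi)/2)/(hi-lo)])
    for k in range(n):
        q0=rng.uniform(lo,hi) if seeds is None else seeds[k]
        z=least_squares(f,q0,bounds=(lo,hi),max_nfev=60)
        if np.abs(z.fun[:6]).max()<1e-3: best.append((np.min(np.minimum(z.x-lo,hi-z.x)),z.x))
    best.sort(key=lambda a:-a[0]); return best
from scipy.optimize import least_squares
if __name__=="__main__":
    for nm,V in(("long",[.552,-.322,.236]),("short",[.5293,-.123,.236])):
        for yaw in(6.3,-20):
            for p in(30,50):
                b=ik(np.array(V),yaw,p); print(nm,yaw,p,len(b))
                seen=[]
                for m,q in b:
                    if all(np.abs(q-s).max()>.4 for s in seen):
                        seen.append(q); print("   %.3f"%m,q.round(2))
                    if len(seen)>=3: break
E
python3 ik.py
```

```text
long 6.3 30 9
   0.034 [ 0.05  0.74  1.23  2.26  4.43  1.55 -2.32]
   0.000 [ 1.72  0.76 -1.22  2.14  4.46  0.12 -1.92]
long 6.3 50 11
   0.213 [ 1.43  0.47 -0.95  1.99 -0.24  0.33  2.53]
   0.014 [ 1.6   0.63 -1.26  1.99  0.47  0.36  1.88]
long -20 30 15
   0.193 [ 1.29  0.45 -0.87  2.38  3.02  0.58 -1.11]
   0.177 [ 0.94  0.34 -0.42  2.39  3.3   0.6  -1.49]
   0.156 [ 0.6   0.31 -0.02  2.41  3.47  0.64 -1.72]
long -20 50 18
   0.131 [ 1.42  0.45 -1.14  2.13  1.38  0.33  0.44]
   0.000 [ 0.52  0.22 -0.02  2.16 -0.89  0.12  2.58]
short 6.3 30 10
   0.065 [ 1.34  0.42 -1.05  2.5   3.49  0.53 -1.33]
   0.018 [ 0.5   0.23 -0.03  2.55  3.89  0.76 -1.84]
short 6.3 50 4
   0.000 [ 1.12  0.19 -0.89  2.27 -0.82  0.14  2.74]
short -20 30 0
short -20 50 12
   0.238 [ 0.96  0.18 -1.03  2.33  1.51  0.38 -0.15]
   0.125 [ 0.29  0.08 -0.3   2.37  1.46  0.25 -0.15]
   0.083 [-0.2   0.05  0.22  2.4   1.46  0.2  -0.15]
```

```bash
cat > scan.py <<'E'
from ik import *
import ik
F=R.from_euler("z",np.pi)
def ik2(pos,yaw,p,flip,n=14):
    T=R.from_matrix(Rt(yaw,p))
    if flip: T=T*F
    best=[]
    def f(q):
        P,M=fk(q,L); return np.concatenate([P-pos,(M.inv()*T).as_rotvec()*.3, 2e-3*np.array([0,0,q[2],0,q[4] if q[4]<1.6 else q[4]-3.14,0,0])*.3])
    for k in range(n):
        q0=rng.uniform(lo,hi); q0[2]*=.5; q0[4]=rng.choice([0,0,.8,-.8,3.1])
        z=least_squares(f,q0,bounds=(lo,hi),max_nfev=40)
        if np.abs(z.fun[:6]).max()<3e-3: best.append((np.min(np.minimum(z.x-lo,hi-z.x)),z.x))
    best.sort(key=lambda a:-a[0]); return best
if __name__=="__main__":
    for nm,V in(("long",[.552,-.322,.236]),("short",[.5293,-.123,.236])):
      for yaw in(6.3,-10,-25):
        for p in(40,50,60):
          for flip in(0,1):
            b=ik2(np.array(V),yaw,p,flip)
            if b: print(nm,yaw,p,flip,len(b),"%.3f"%b[0][0],b[0][1].round(2))
    for nm,V,yaw in(("restL",[.58,.17,.17],-4.2),("restS",[.545,.286,.14],2.2)):
      for p in(95,105,115):
          for flip in(0,1):
            b=ik2(np.array(V),yaw,p,flip)
            if b: print(nm,yaw,p,flip,len(b),"%.3f"%b[0][0],b[0][1].round(2))
E
time python3 scan.py
```

```text
long 6.3 40 0 8 0.041 [ 1.34  0.43 -0.71  2.08 -1.28  0.38 -2.69]
long 6.3 40 1 2 0.131 [ 1.51  0.51 -0.95  2.07 -1.03  0.25  0.25]
long 6.3 50 0 7 0.212 [ 1.44  0.47 -0.96  1.99 -0.22  0.33  2.51]
long 6.3 50 1 7 0.341 [ 0.89  0.32 -0.21  2.01 -0.98  0.51  0.04]
long 6.3 60 0 7 0.226 [ 1.01  0.35 -0.49  1.9  -0.32  0.55  2.51]
long 6.3 60 1 6 0.497 [ 0.62  0.3   0.02  1.92 -0.64  0.62 -0.35]
long -10 40 0 7 0.170 [ 0.67  0.26 -0.01  2.24  4.29  0.4  -2.36]
long -10 40 1 3 0.188 [ 0.76  0.27 -0.11  2.23  4.27  0.37  0.81]
long -10 50 0 10 0.046 [ 1.38  0.41 -0.99  2.1   0.63  0.17  1.36]
long -10 50 1 8 0.142 [ 0.72  0.25 -0.15  2.11 -1.05  0.26 -0.2 ]
long -10 60 0 9 0.294 [ 0.34  0.26  0.25  2.   -0.6   0.47  2.45]
long -10 60 1 6 0.422 [ 0.04  0.29  0.64  2.02 -0.81  0.54 -0.49]
long -25 40 0 5 0.169 [ 0.28  0.23  0.26  2.32  3.52  0.29 -1.92]
long -25 40 1 6 0.224 [-0.32  0.33  1.03  2.35  4.05  0.47  0.65]
long -25 50 0 10 0.026 [ 0.97  0.27 -0.59  2.16  1.25  0.15  0.39]
long -25 50 1 8 0.000 [ 0.9   0.26 -0.5   2.17  1.19  0.12 -2.7 ]
long -25 60 0 8 0.307 [ 1.06  0.33 -0.75  
[... 1396 characters left out ...]
.29  0.62 -0.04  1.49 -0.08  1.28  1.2 ]
restL -4.2 105 1 5 0.717 [-0.29  0.62 -0.04  1.49 -0.08  1.28 -1.94]
restL -4.2 115 0 8 0.506 [-0.25  0.72 -0.06  1.33 -0.12  1.49  1.22]
restL -4.2 115 1 10 0.507 [-0.19  0.73 -0.17  1.33 -0.06  1.49 -1.97]
restS 2.2 95 0 10 0.899 [-0.44  0.57 -0.16  1.64  0.05  1.02  1.  ]
restS 2.2 95 1 5 0.702 [-0.56  0.56  0.02  1.64 -0.06  1.01 -2.04]
restS 2.2 105 0 9 0.770 [-0.46  0.66 -0.07  1.49 -0.08  1.23  1.13]
restS 2.2 105 1 9 0.743 [-0.71  0.67  0.34  1.51 -0.32  1.26 -1.81]
restS 2.2 115 0 12 0.561 [-0.36  0.77 -0.19  1.33 -0.07  1.44  1.1 ]
restS 2.2 115 1 10 0.560 [-0.4   0.76 -0.12  1.33 -0.11  1.44 -2.  ]
real	1m41.265s
user	1m40.454s
sys	0m0.231s
```

```bash
cat > sim.py <<'E'
from ik import *
def jac(q):
    P,M=fk(q,L); J=np.zeros((6,7))
    for i in range(7):
        d=q.copy(); d[i]+=1e-5; P2,M2=fk(d,L); J[:3,i]=(P2-P)/1e-5; J[3:,i]=(M2*M.inv()).as_rotvec()/1e-5
    return P,M,J
def sim(q,rows,w=1.0,damp=1e-3,clip=True,sub=3):
    q=np.array(q,float); P0,M0=fk(q,L); tr=[q.copy()]
    for rw in np.array(rows,float).reshape(-1,6):
        Pt=P0+M0.apply(rw[:3]); Mt=M0*R.from_rotvec(rw[3:],degrees=True)
        P,M=fk(q,L); d=Pt-P; w_=(Mt*M.inv()).as_rotvec()
        n=np.linalg.norm(d); a=np.degrees(np.linalg.norm(w_))
        k=min(1,.0625/max(n,1e-9),10.7/max(a,1e-9))
        Pg=P+d*k; Mg=R.from_rotvec(w_*k)*M
        for i in range(sub):
            P,M,J=jac(q); e=np.concatenate([(Pg-P)/(sub-i),(Mg*M.inv()).as_rotvec()/(sub-i)])
            dq=J.T@np.linalg.solve(J@J.T+damp**2*np.eye(6),e)
            q=q+dq
            if clip: q=np.clip(q,lo,hi)
        tr.append(q.copy())
    return np.array(tr)
if __name__=="__main__":
    r1=[-0.05,-0.05,-0.06,0,0,0, -0.10,-0.10,-0.12,0,0,-6, -0.1475,-0.16,-0.205,0,0,-17, -0.1475,-0.16,-0.205,0,0,-17, -0.20,-0.22,-0.215,0,-3,-17, -0.25,-0.28,-0.22,0,-5,-17, -0.30,-0.35,-0.23,-1,-7,-17, -0.367,-0.457,-0.235,-1.6,-10,-17.4, -0.367,-0.457,-0.235,-1.6,-10,-17.4, -0.367,-0.457,-0.235,-1.6,-10,-17.4]
    tr=sim(S[0][0],r1); print(tr[-1].round(3),"vs",S[1][0])
    r2=[-0.005,-0.06,0.0,0,-3,-1, -0.005,-0.12,0.01,0,-7,-2, -0.005,-0.18,0.01,-1,-10,-3, -0.005,-0.24,0.02,-1,-14,-4, -0.005,-0.30,0.025,-2,-18,-5, -0.005,-0.333,0.028,-2.1,-20,-5.9, -0.005,-0.333,0.028,-2.1,-20,-5.9, -0.03,-0.37,0.07,-2.4,-25,-5.8, -0.043,-0.4156,0.1356,-2.7,-30,-5.7, -0.043,-0.4156,0.1356,-2.7,-30,-5.7, -0.043,-0.4156,0.1356,-2.7,-30,-5.7, -0.043,-0.4156,0.1356,-2.7,-30,-5.7]
    tr=sim(S[1][0],r2); print(tr.round(2)); print(S[2][0])
E
python3 sim.py
```

```text
[-0.889 -0.213  0.369  1.751  0.158  1.453  1.038] vs [-0.884, -0.222, 0.362, 1.759, 0.167, 1.439, 1.039]
[[-0.88 -0.22  0.36  1.76  0.17  1.44  1.04]
 [-0.85 -0.29  0.42  1.8   0.22  1.4   1.14]
 [-0.83 -0.38  0.48  1.87  0.28  1.33  1.23]
 [-0.82 -0.44  0.58  1.89  0.32  1.29  1.35]
 [-0.8  -0.44  0.67  1.93  0.37  1.22  1.46]
 [-0.77 -0.44  0.76  1.94  0.37  1.15  1.6 ]
 [-0.74 -0.44  0.85  1.93  0.35  1.1   1.74]
 [-0.7  -0.44  0.85  1.93  0.3   1.09  1.79]
 [-0.76 -0.44  1.03  1.98  0.28  0.9   1.91]
 [-0.86 -0.44  1.26  2.05  0.27  0.7   2.03]
 [-0.87 -0.44  1.31  2.06  0.23  0.66  2.1 ]
 [-0.86 -0.44  1.32  2.05  0.18  0.65  2.15]
 [-0.86 -0.44  1.32  2.05  0.14  0.65  2.18]]
[-0.769, -0.437, 1.316, 2.064, -0.045, 0.642, 2.347]
```

```bash
cat > plan.py <<'E'
from h import *
from g import Rt
from kin import S
from kin2 import fit
import sys,json
L=fit(S).x
lo=np.array([-2.62,-.44,-1.27,.08,-1.32,.12,-2.74]);hi=np.array([2.62,2.09,1.32,2.57,4.46,2,2.74])
vmax=.7*np.array([2.22,2.22,3.01,3.01,3.14,3.14,3.14])/8
OFF=np.array([[0,L[8],0],[0,0,0],[L[5],L[9],L[2]],[L[10],0,0],[0,L[11],L[3]],[L[7],0,0],[0,0,L[4]]])
cz,sz=np.cos(L[6]),np.sin(L[6]); TZ=np.array([[cz,-sz,0],[sz,cz,0],[0,0,1]])
def fkj(q):
    c,s=np.cos(L[0]),np.sin(L[0]); M=np.array([[c,-s,0],[s,c,0],[0,0,1]]); p=np.array([0,0,L[1]]); ax=[];ps=[]
    pts=[]
    for i in range(7):
        a=-q[i] if i%2==0 else q[i]; c,s=np.cos(a),np.sin(a)
        if i%2==0: ax.append(-M[:,2]); ps.append(p); M=M@np.array([[c,-s,0],[s,c,0],[0,0,1]])
        else: ax.append(M[:,1]); ps.append(p); M=M@np.array([[c,0,s],[0,1,0],[-s,0,c]])
        p=p+M@OFF[i]; pts.append(p)
    J=np.zeros((6,7))
    for i in range(7): J[:3,i]=np.cross(ax[i],p-ps[i]); J[3:,i]=ax[i]
    return p,M@TZ,J,pts
lg=lambda A:cv2.Rodrigues(A)[0][:,0]
ex=lambda w:cv2.Rodrigues(np.asarray(w,float))[0]
def step(q,Pt,Mt,sub=2):
    P,M,_,_=fkj(q); d=Pt-P; w=lg(Mt@M.T)
    k=min(1,.0625/max(np.linalg.norm(d),1e-9),np.radians(10.7)/max(np.linalg.norm(w),1e-9))
    Pg=P+d*k; Mg=ex(w*k)@M; q0=q
    for i in range(sub):
        P,M,J,_=fkj(q); e=np.concatenate([Pg-P,lg(Mg@M.T)])/(sub-i)
        free=np.ones(7,bool)
        for _ in range(3):
            Jf=J*free; dq=Jf.T@np.linalg.solve(Jf@Jf.T+1e-6*np.eye(6),e)
            bad=free&((q+dq<lo)|(q+dq>hi))
            if not bad.any(): break
            free&=~bad
        q=np.clip(q+dq,lo,hi)
    f=np.abs((q-q0)/vmax).max()
    if f>1: q=q0+(q-q0)/f
    return q
def goto(q,pos,yaw,p,nmax=25,flip=False):
    Mt=Rt(yaw,p); 
    if flip: Mt=Mt@np.diag([-1,-1,1.])
    tr=[]
    for i in range(nmax):
        q=step(q,np.array(pos),Mt); tr.append(q); P,M,_,_=fkj(q)
        if np.linalg.norm(P-pos)<.002 and np.linalg.norm(lg(Mt@M.T))<.01: return q,tr,True
    return q,tr,False
marg=lambda q:np.min(np.minimum(q-lo,hi-q))
E
cat > s1.py <<'E'
from plan import *
q0=np.array(S[2][0]); rng=np.random.default_rng(int(sys.argv[1]))
P,M,_,_=fkj(q0); print(P,S[2][1])
best=None
import time; t0=time.time()
while time.time()-t0<200:
    k=rng.integers(1,4); W=[]
    for i in range(k): W.append((np.array([rng.uniform(.35,.75),rng.uniform(-.4,.3),rng.uniform(.46,.62)]),rng.uniform(-40,20),rng.uniform(60,100)))
    yaw=rng.uniform(-25,8); p=rng.uniform(53,59); V=np.array([.552,-.322,.236]); z=Rt(yaw,p)[:,2]
    W+= [(V-.22*z+np.array([0,0,.05]),yaw,p),(V-.13*z,yaw,p),(V,yaw,p),(V+[0,0,.01],yaw,p),(V+np.array([-.06,-.005,.01]),yaw,p)]
    q=q0;mm=9;n=0;ok=True;fin=9
    for i,w in enumerate(W):
        q,tr,ok=goto(q,*w); n+=len(tr)
        if i==k-1 and False: pass
        if not ok: break
        if i>=k: fin=min(fin,marg(q))
        if i<k+0:
            for a in tr:
                Pq=fkj(a)[0]
                if Pq[0]>.45 and Pq[1]<-.03 and Pq[2]<.44: ok=False
            if not ok: break
    if not ok: continue
    sc=fin-.004*n
    if best is None or sc>best[0]:
        best=(sc,fin,n,[(w[0].round(3).tolist(),round(w[1],1),round(w[2],1)) for w in W],q.round(2)); print(best,flush=True)
E
for i in 1 2 3 4; do python3 s1.py $i > s1_$i.txt & done; wait; tail -n 1 s1_*.txt; nproc
```

```text
==> s1_1.txt <==
(np.float64(0.16157593015782512), np.float64(0.23357593015782513), 18, [([0.361, -0.066, 0.473], -5.4, 63.1), ([0.446, -0.279, 0.474], -22.1, 58.8), ([0.49, -0.297, 0.347], -22.1, 58.8), ([0.552, -0.322, 0.236], -22.1, 58.8), ([0.552, -0.322, 0.246], -22.1, 58.8), ([0.492, -0.327, 0.246], -22.1, 58.8)], array([ 0.16,  0.14,  0.44,  2.15, -0.47,  0.36,  2.16]))

==> s1_2.txt <==
(np.float64(0.15261790420968457), np.float64(0.26861790420968457), 29, [([0.375, 0.251, 0.586], -10.0, 69.4), ([0.381, -0.122, 0.567], 1.0, 88.3), ([0.44, -0.294, 0.473], -14.2, 58.2), ([0.486, -0.305, 0.346], -14.2, 58.2), ([0.552, -0.322, 0.236], -14.2, 58.2), ([0.552, -0.322, 0.246], -14.2, 58.2), ([0.492, -0.327, 0.246], -14.2, 58.2)], array([ 0.39,  0.16,  0.25,  2.12, -0.62,  0.41,  2.46]))

==> s1_3.txt <==
(np.float64(0.14964956697011575), np.float64(0.21764956697011575), 17, [([0.372, -0.195, 0.601], -33.3, 62.1), ([0.442, -0.286, 0.473], -18.0, 58.1), ([0.487, -0.301, 0.346], -18.0, 58.1), ([0.552, -0.322, 0.236], -18.0, 58.1), ([0.552, -0.322, 0.246], -18.0, 58.1), ([0.492, -0.327, 0.246], -18.0, 58.1)], array([ 0.08,  0.15,  0.57,  2.15, -0.67,  0.4 ,  2.44]))

==> s1_4.txt <==
(np.float64(0.14983606185734413), np.float64(0.20983606185734413), 15, [([0.391, -0.254, 0.532], -27.7, 65.5), ([0.446, -0.276, 0.473], -23.6, 58.3), ([0.489, -0.295, 0.347], -23.6, 58.3), ([0.552, -0.322, 0.236], -23.6, 58.3), ([0.552, -0.322, 0.246], -23.6, 58.3), ([0.492, -0.327, 0.246], -23.6, 58.3)], array([ 0.06,  0.14,  0.54,  2.16, -0.48,  0.34,  2.15]))
4
```

```bash
cat > s2.py <<'E'
from plan import *
q0=np.array(S[2][0]); sd=int(sys.argv[1]); rng=np.random.default_rng(sd); flip=sd%2==1
best=None
import time; t0=time.time()
while time.time()-t0<240:
    k=rng.integers(1,5); W=[]
    for i in range(k): W.append((np.array([rng.uniform(.35,.75),rng.uniform(-.4,.3),rng.uniform(.46,.62)]),rng.uniform(-40,20),rng.uniform(60,100),25,flip))
    yaw=rng.uniform(-5,7); p=rng.uniform(52,56); V=np.array([.552,-.322,.228]); z=Rt(yaw,p)[:,2]
    W+= [(V-.22*z+np.array([0,0,.05]),yaw,p,25,flip),(V-.13*z,yaw,p,25,flip),(V,yaw,p,25,flip),(V+[0,0,.01],yaw,p,25,flip),(V+np.array([-.06,-.005,.01]),yaw,p,25,flip)]
    q=q0;mm=9;n=0;ok=True;fin=9
    for i,w in enumerate(W):
        q,tr,ok=goto(q,*w); n+=len(tr)
        if not ok: break
        if i>=k: fin=min(fin,marg(q))
        if i<k+0:
            for a in tr:
                Pq=fkj(a)[0]
                if Pq[0]>.45 and Pq[1]<-.03 and Pq[2]<.44: ok=False
            if not ok: break
    if not ok: continue
    sc=fin-.002*n
    if best is None or sc>best[0]:
        best=(sc,fin,n,[(w[0].round(3).tolist(),round(w[1],1),round(w[2],1)) for w in W],q.round(2)); print(best,flush=True)
E
for i in 1 2 3 4; do python3 s2.py $i > s2_$i.txt & done; wait; tail -n 1 s2_*.txt
```

```text
==> s2_1.txt <==
(np.float64(0.36484238999676866), np.float64(0.42484238999676865), 30, [([0.367, -0.243, 0.603], 11.3, 98.2), ([0.429, -0.335, 0.46], 6.1, 55.9), ([0.48, -0.33, 0.336], 6.1, 55.9), ([0.552, -0.322, 0.228], 6.1, 55.9), ([0.552, -0.322, 0.238], 6.1, 55.9), ([0.492, -0.327, 0.238], 6.1, 55.9)], array([ 0.64,  0.24,  0.14,  2.05, -0.88,  0.64, -0.02]))

==> s2_2.txt <==
(np.float64(-0.04049297588559071), np.float64(0.00950702411440929), 25, [([0.424, -0.033, 0.485], 3.5, 60.4), ([0.428, -0.313, 0.46], -4.1, 55.7), ([0.479, -0.317, 0.335], -4.1, 55.7), ([0.552, -0.322, 0.228], -4.1, 55.7), ([0.552, -0.322, 0.238], -4.1, 55.7), ([0.492, -0.327, 0.238], -4.1, 55.7)], array([ 0.98,  0.22, -0.33,  2.09, -0.66,  0.42,  2.73]))

==> s2_3.txt <==
(np.float64(0.33449511646612234), np.float64(0.39049511646612234), 28, [([0.361, -0.155, 0.468], 12.4, 69.1), ([0.429, -0.334, 0.46], 5.6, 55.7), ([0.479, -0.329, 0.335], 5.6, 55.7), ([0.552, -0.322, 0.228], 5.6, 55.7), ([0.552, -0.322, 0.238], 5.6, 55.7), ([0.492, -0.327, 0.238], 5.6, 55.7)], array([ 0.56,  0.24,  0.24,  2.06, -0.92,  0.65,  0.  ]))

==> s2_4.txt <==
(np.float64(-0.03510440131369025), np.float64(0.03289559868630976), 34, [([0.355, 0.235, 0.547], -10.8, 63.1), ([0.615, -0.296, 0.482], 12.6, 78.9), ([0.428, -0.312, 0.46], -4.5, 55.7), ([0.479, -0.316, 0.335], -4.5, 55.7), ([0.552, -0.322, 0.228], -4.5, 55.7), ([0.552, -0.322, 0.238], -4.5, 55.7), ([0.492, -0.327, 0.238], -4.5, 55.7)], array([ 0.99,  0.22, -0.35,  2.09, -0.65,  0.41,  2.71]))
```

```bash
cat > pl.py <<'E'
from plan import *
from cell import r
def Rp(yaw,p,phi): return Rt(yaw,p)@ex([0,0,np.radians(phi)])
def run(ts,q=None,show=True,pause=None):
    """ts: (pos,yaw,p,phi,nrows,interp?)"""
    o=r.observe(); P0=o["tool_pos"]; M0=ex(o["eef_rot"]); q=o["joints"].copy() if q is None else q
    for T in ts:
        pos,yaw,p,phi,n=T[:5]; Mt=Rp(yaw,p,phi); pos=np.array(pos,float)
        d=M0.T@(pos-P0); w=np.degrees(lg(M0.T@Mt))
        for i in range(n): q=step(q,pos,Mt)
        P,M,_,pts=fkj(q)
        print("row x%d:"%n,",".join("%.4f"%v for v in d)+", "+",".join("%.2f"%v for v in w),"| left %.4f %.1fdeg | marg %.2f q"%(np.linalg.norm(P-pos),np.degrees(np.linalg.norm(lg(Mt@M.T))),marg(q)),q.round(2), "elbow",pts[2].round(2))
    return q
def st():
    o=r.observe(); M=ex(o["eef_rot"]); z=M[:,2]; 
    y=M[:,1]*(1 if M[1,1]>0 else -1); yaw=np.degrees(np.arctan2(-y[0],y[1])); h=np.array([np.cos(np.radians(yaw)),np.sin(np.radians(yaw)),0])
    p=np.degrees(np.arctan2(-z[2],z@h))
    print("t %.2f pos %s yaw %.2f p %.2f roll %.2f w %.4f F %s T %s"%(o["time_s"],o["tool_pos"].round(4),yaw,p,np.degrees(np.arcsin(y[2])),o["width"],o["ft_force"].round(2),o["ft_torque"].round(2)));print(" q",o["joints"].round(3),"marg %.3f"%marg(o["joints"]))
    return o
E
python3 -c "
from pl import *
st()
run([((.40,-.28,.45),6,60,30,3),((.37,-.243,.55),11,80,90,7),((.37,-.243,.55),11,80,130,4),((.37,-.243,.55),11,80,179,5)])"
```

```text
t 2.85 pos [ 0.4504 -0.3247  0.3579] yaw 5.86 p 49.90 roll -0.32 w 0.0557 F [ 0.01 -0.74 -0.24] T [-0.04  0.69 -0.01]
 q [-0.769 -0.437  1.316  2.064 -0.045  0.642  2.347] marg 0.003
row x3: -0.0247,0.0491,-0.1000, 2.31,9.95,29.99 | left 0.0005 0.1deg | marg 0.16 q [-0.28 -0.28  0.83  1.88 -0.13  1.04  1.77] elbow [-0.15 -0.08  0.81]
row x7: -0.0693,0.0884,-0.1935, 21.37,25.24,83.18 | left 0.0000 0.0deg | marg 0.34 q [-0.04 -0.1   0.54  1.48 -0.06  1.6   0.68] elbow [-0.06 -0.04  0.83]
row x4: -0.0693,0.0884,-0.1935, 32.09,18.34,121.87 | left 0.0000 0.0deg | marg 0.35 q [ 0.01 -0.09  0.49  1.48 -0.07  1.6  -0.01] elbow [-0.06 -0.04  0.83]
row x5: -0.0693,0.0884,-0.1935, 45.26,4.16,168.49 | left 0.0000 0.0deg | marg 0.36 q [ 0.07 -0.08  0.44  1.48 -0.08  1.6  -0.86] elbow [-0.06 -0.04  0.83]
```

```bash
python3 -m crank '[-0.025,0.049,-0.1,2.3,10,30,-0.025,0.049,-0.1,2.3,10,30,-0.025,0.049,-0.1,2.3,10,30,-0.069,0.088,-0.193,21.4,25.2,83.2,-0.069,0.088,-0.193,21.4,25.2,83.2,-0.069,0.088,-0.193,21.4,25.2,83.2,-0.069,0.088,-0.193,21.4,25.2,83.2,-0.069,0.088,-0.193,21.4,25.2,83.2,-0.069,0.088,-0.193,21.4,25.2,83.2,-0.069,0.088,-0.193,21.4,25.2,83.2,-0.069,0.088,-0.193,32.1,18.3,121.9,-0.069,0.088,-0.193,32.1,18.3,121.9,-0.069,0.088,-0.193,32.1,18.3,121.9,-0.069,0.088,-0.193,32.1,18.3,121.9,-0.069,0.088,-0.193,45.3,4.2,168.5,-0.069,0.088,-0.193,45.3,4.2,168.5,-0.069,0.088,-0.193,45.3,4.2,168.5,-0.069,0.088,-0.193,45.3,4.2,168.5,-0.069,0.088,-0.193,45.3,4.2,168.5]'; python3 -c "
from pl import *
st()
V=np.array([.552,-.322,.228]);z=Rt(6,55)[:,2]
run([((.43,-.335,.46),6,55,180,4),(V-.13*z,6,55,180,4)])"
```

```text
time_s: 5.22
tool_pos: [0.3697, -0.2437, 0.5499]
eef_rot: [-3.098, -0.322, -0.273]
ft_force: [0.2, 0.3, 0.2]
width: 0.0556
t 5.22 pos [ 0.3697 -0.2437  0.5499] yaw 11.84 p 79.95 roll -0.19 w 0.0556 F [0.23 0.32 0.19] T [-0.03  0.2   0.04]
 q [ 0.186 -0.073  0.338  1.479 -0.09   1.599 -0.848] marg 0.367
row x4: 0.0239,0.1014,0.0958, -2.08,24.92,5.51 | left 0.0000 0.0deg | marg 0.40 q [ 0.3  -0.04  0.57  1.79 -0.54  1.09 -0.41] elbow [-0.04 -0.03  0.83]
row x4: 0.0492,0.1057,0.2278, -2.08,24.92,5.51 | left 0.0000 0.0deg | marg 0.55 q [ 0.29  0.11  0.56  1.96 -0.76  0.85 -0.18] elbow [ 0.04 -0.06  0.83]
```

```bash
python3 -m crank '[0.0239,0.1014,0.0958,-2.1,24.9,5.5,0.0239,0.1014,0.0958,-2.1,24.9,5.5,0.0239,0.1014,0.0958,-2.1,24.9,5.5,0.0492,0.1057,0.2278,-2.1,24.9,5.5,0.0492,0.1057,0.2278,-2.1,24.9,5.5,0.0492,0.1057,0.2278,-2.1,24.9,5.5,0.0492,0.1057,0.2278,-2.1,24.9,5.5,0.0492,0.1057,0.2278,-2.1,24.9,5.5]' 0.6
python3 - <<'E'
from pl import *
o=st()
for n in("side","top"):
    c=r.capture(n); np.savez(f"{n}1.npz",**c)
s=load("side1.npz");t=load("top1.npz")
crop(s,370,170,500,320,4,"pics/s1.png");crop(t,400,150,520,290,4,"pics/t1.png")
P=o["tool_pos"];z=ex(o["eef_rot"])[:,2]
print("tip proj side",proj(s,[P,P+z*.014]),"top",proj(t,[P,P+z*.014]))
V=np.array([.552,-.322,.228]);z=Rt(6,55)[:,2]
run([(V-.06*z,6,55,180,3),(V,6,55,180,3)])
E
```

```text
time_s: 6.22
tool_pos: [0.4779, -0.3313, 0.3374]
eef_rot: [-2.964, -0.156, -0.939]
ft_force: [-0.1, -0.0, 1.0]
width: 0.0514
t 6.22 pos [ 0.4779 -0.3313  0.3374] yaw 5.96 p 54.84 roll -0.20 w 0.0514 F [-0.1  -0.02  0.99] T [-0.07  0.59  0.02]
 q [ 0.292  0.106  0.552  1.973 -0.761  0.832 -0.178] marg 0.546
tip proj side [[435.98722493 276.92235192]
 [436.51906347 277.02741652]] top [[479.98998216 247.73272933]
 [477.1875364  244.06346623]]
row x3: -0.0015,-0.0013,0.0720, 0.15,-0.14,0.07 | left 0.0000 0.0deg | marg 0.41 q [ 0.3   0.22  0.51  2.   -0.91  0.75 -0.06] elbow [ 0.1  -0.07  0.82]
row x3: -0.0017,-0.0014,0.1320, 0.15,-0.14,0.07 | left 0.0000 0.0deg | marg 0.27 q [ 0.31  0.32  0.46  2.01 -1.05  0.68  0.06] elbow [ 0.15 -0.09  0.81]
```

```bash
python3 -c "
import cv2,numpy as np
a=cv2.imread('pics/s1.png');b=cv2.imread('pics/t1.png');h=max(a.shape[0],b.shape[0])
f=lambda i:cv2.copyMakeBorder(i,0,h-i.shape[0],0,0,0)
im=np.hstack([f(a),f(b)]);im=cv2.resize(im,None,fx=min(1,800/im.shape[1]),fy=min(1,800/im.shape[1]));cv2.imwrite('pics/st1.png',im);print(im.shape)"
```

```text
(480, 800, 3)
```

View pics/st1.png

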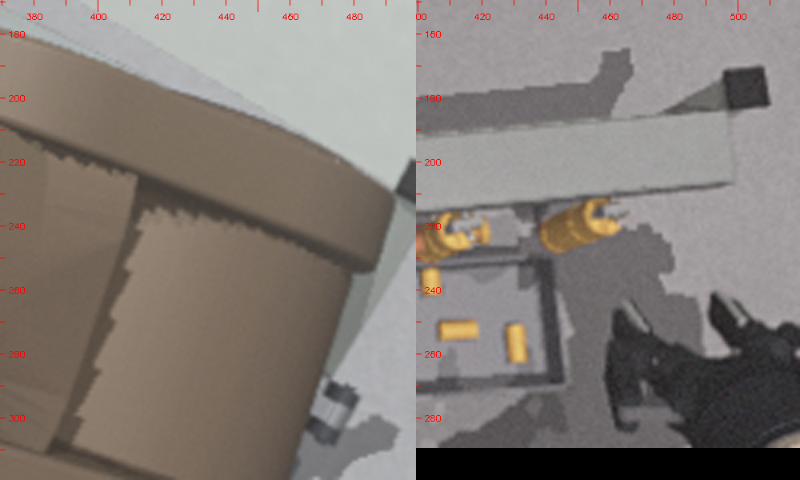

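```bash
python3 -m crank '[-0.0015,-0.0013,0.036,0,0,0,-0.0015,-0.0013,0.072,0.1,-0.1,0.1,-0.0016,-0.0014,0.092,0.1,-0.1,0.1,-0.0017,-0.0014,0.112,0.1,-0.1,0.1,-0.0017,-0.0014,0.124,0.1,-0.1,0.1,-0.0017,-0.0014,0.132,0.1,-0.1,0.1,-0.0017,-0.0014,0.132,0.1,-0.1,0.1,-0.0017,-0.0014,0.132,0.1,-0.1,0.1]'
python3 - <<'E'
from pl import *
o=st()
c=r.capture("top"); np.savez("top2.npz",**c); t=load("top2.npz"); crop(t,420,170,500,270,6,"pics/t2.png")
c=r.capture("side"); np.savez("side2.npz",**c); t=load("side2.npz"); crop(t,380,200,500,330,5,"pics/s2.png")
E
```

```text
time_s: 7.32
tool_pos: [0.5519, -0.3225, 0.2287]
eef_rot: [-2.963, -0.154, -0.937]
ft_force: [-0.3, 0.7, 0.3]
width: 0.0516
t 7.33 pos [ 0.5519 -0.3225  0.2287] yaw 5.92 p 54.91 roll -0.06 w 0.0516 F [-0.32  0.73  0.28] T [-0.06  0.6  -0.  ]
 q [ 0.313  0.322  0.449  2.022 -1.069  0.66   0.069] marg 0.251
```

View pics/t2.png

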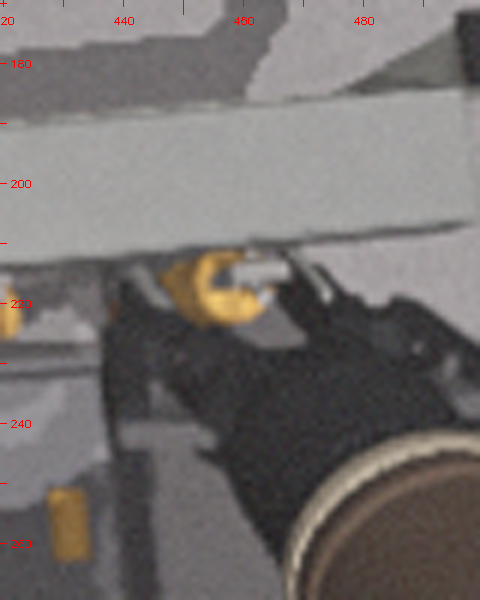

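View pics/s2.png

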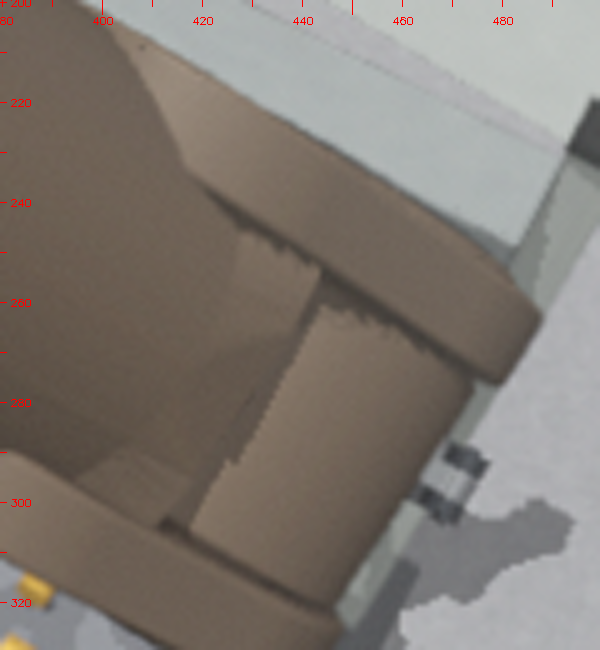

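```bash
python3 -m crank '[0,0,0,0,0,0,0,0,0,0,0,0,0,0,0,0,0,0,0,0,0,0,0,0,0,0,0,0,0,0,0,0,0,0,0,0]' 0 80
python3 - <<'E'
from pl import *
o=st()
M=ex(o["eef_rot"]); print("lift 10mm:",M.T@[0,0,.0095], "back:",M.T@(-np.array([np.cos(np.radians(6.3)),np.sin(np.radians(6.3)),0])*.06+[0,0,.0095]))
E
```

```text
time_s: 8.18
tool_pos: [0.5521, -0.3226, 0.2292]
eef_rot: [-2.963, -0.154, -0.938]
ft_force: [-2.5, 1.2, 5.2]
width: 0.0265
t 8.18 pos [ 0.5521 -0.3226  0.2292] yaw 5.91 p 54.87 roll -0.08 w 0.0265 F [-2.54  1.17  5.18] T [0.11 0.2  0.1 ]
 q [ 0.313  0.321  0.449  2.022 -1.069  0.66   0.069] marg 0.251
lift 10mm: [ 5.46667338e-03  1.29736351e-05 -7.76951182e-03] back: [-0.04360316  0.00042182 -0.04229464]
```

```bash
python3 -m crank '[0.0018,0,-0.0026,0,0,0,0.0037,0,-0.0052,0,0,0,0.0055,0,-0.0078,0,0,0,0.0055,0,-0.0078,0,0,0]'
python3 - <<'E'
from pl import *
o=st()
c=r.capture("top"); np.savez("top3.npz",**c); t=load("top3.npz"); crop(t,420,180,500,260,7,"pics/t3.png")
E
```

```text
time_s: 8.68
tool_pos: [0.5521, -0.3226, 0.2388]
eef_rot: [-2.963, -0.154, -0.938]
ft_force: [-0.3, 1.0, -3.7]
width: 0.026
t 8.68 pos [ 0.5521 -0.3226  0.2388] yaw 5.92 p 54.87 roll -0.09 w 0.0260 F [-0.29  1.04 -3.66] T [-0.12  1.08 -0.04]
 q [ 0.302  0.308  0.461  2.011 -1.04   0.672  0.036] marg 0.280
```

View pics/t3.png

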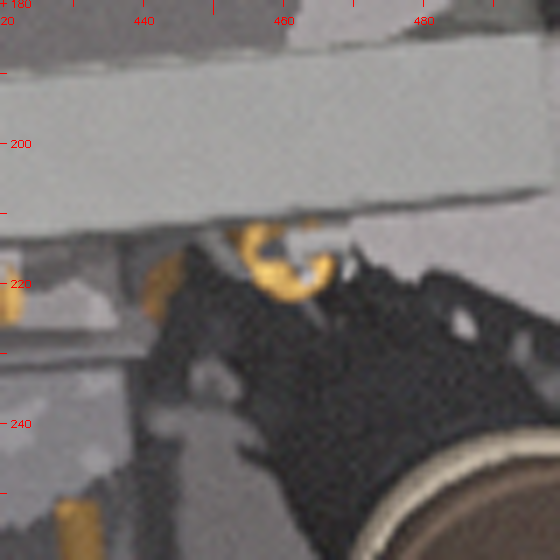

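Run:
```python
from pl import *
o=r.observe(); M=ex(o["eef_rot"]); 
for d in(.008,.016,.024,.06): print(d,M.T@(-np.array([np.cos(np.radians(6.3)),np.sin(np.radians(6.3)),0])*d))
```

```text
0.008 [-6.54306280e-03  5.35596286e-05 -4.60276663e-03]
0.016 [-0.01308613  0.00010712 -0.00920553]
0.024 [-0.01962919  0.00016068 -0.0138083 ]
0.06 [-0.04907297  0.0004017  -0.03452075]
```

```bash
python3 -m crank '[-0.0033,0,-0.0023,0,0,0,-0.0065,0,-0.0046,0,0,0,-0.0098,0,-0.0069,0,0,0,-0.0131,0,-0.0092,0,0,0]'; python3 -m crank '[-0.0033,0,-0.0023,0,0,0,-0.0065,0,-0.0046,0,0,0,-0.0098,0,-0.0069,0,0,0,-0.0131,0,-0.0092,0,0,0]';python3 -c "
from pl import *
st()"
```

```text
time_s: 9.22
tool_pos: [0.5358, -0.3243, 0.2387]
eef_rot: [-2.963, -0.154, -0.938]
ft_force: [-0.6, -1.0, -3.7]
width: 0.0259
time_s: 9.72
tool_pos: [0.5196, -0.326, 0.2387]
eef_rot: [-2.963, -0.153, -0.938]
ft_force: [-0.2, -0.3, -3.5]
width: 0.026
t 9.72 pos [ 0.5196 -0.326   0.2387] yaw 5.90 p 54.87 roll -0.08 w 0.0260 F [-0.15 -0.34 -3.5 ] T [-0.1   1.05 -0.  ]
 q [ 0.336  0.276  0.469  2.057 -1.039  0.683  0.085] marg 0.281
```

```bash
cat >> pl.py <<'E'
A35=np.radians(35)
def restpose(low,yaw,s,up=0,dp=0,tcp=0):
    c,sn=np.cos(np.radians(yaw)),np.sin(np.radians(yaw)); X=np.array([c,sn,0]);Z=np.array([0,0,1.])
    u=np.cos(A35)*X+np.sin(A35)*Z; n=-np.sin(A35)*X+np.cos(A35)*Z
    return np.array(low)+s*u+up*n
E
python3 - <<'E'
from pl import *
o=st()
T=restpose([.506,.174,.112],-4.2,.088); H=restpose([.506,.174,.112],-4.2,.088,.08); print(T,H)
run([((.44,-.32,.33),5.9,55,180,3),((.43,-.10,.42),2,65,180,5),((.47,.10,.42),-2,85,180,5),(H+[0,0,.1],-4.2,109.9,180,6)])
E
```

```text
t 9.72 pos [ 0.5196 -0.326   0.2387] yaw 5.90 p 54.87 roll -0.08 w 0.0260 F [-0.15 -0.34 -3.5 ] T [-0.1   1.05 -0.  ]
 q [ 0.336  0.276  0.469  2.057 -1.039  0.683  0.085] marg 0.281
[0.57789179 0.1687206  0.16247473] [0.53212891 0.17208121 0.22800689]
row x3: -0.0117,-0.0140,-0.1199, 0.07,-0.13,0.05 | left 0.0000 0.0deg | marg 0.49 q [ 0.31  0.05  0.56  2.03 -0.73  0.84 -0.16] elbow [ 0.01 -0.05  0.83]
row x5: 0.0507,-0.2337,-0.1865, -1.89,-10.13,3.43 | left 0.0002 0.0deg | marg 0.21 q [ 0.18 -0.23 -0.    1.98 -0.11  0.97 -1.31] elbow [-0.14 -0.02  0.82]
row x5: 0.1002,-0.4286,-0.1520, -2.66,-30.09,7.54 | left 0.0000 0.0deg | marg 0.51 q [ 0.01  0.07 -0.38  1.64  0.06  1.36 -1.98] elbow [ 0.04 -0.04  0.83]
row x6: 0.1039,-0.4940,-0.0370, -1.31,-54.89,10.42 | left 0.0000 0.0deg | marg 0.36 q [-0.09  0.51 -0.38  1.32  0.01  1.64 -2.1 ] elbow [ 0.28 -0.02  0.76]
```

```bash
python3 -m crank '[-0.004,-0.005,-0.04,0,0,0,-0.008,-0.01,-0.08,0,0,0,-0.012,-0.014,-0.12,0,0,0,0.005,-0.06,-0.14,0,-2,1,0.02,-0.105,-0.155,-0.5,-4,1.5,0.035,-0.15,-0.17,-1,-6,2,0.045,-0.195,-0.18,-1.5,-8,3,0.051,-0.234,-0.186,-1.9,-10,3.4,0.06,-0.275,-0.18,-2,-14,4,0.07,-0.315,-0.172,-2.2,-18,5,0.08,-0.355,-0.165,-2.4,-23,6,0.09,-0.395,-0.158,-2.5,-27,7,0.1,-0.429,-0.152,-2.7,-30,7.5,0.101,-0.445,-0.13,-2.4,-36,8,0.102,-0.46,-0.1,-2,-42,9,0.103,-0.475,-0.07,-1.7,-48,9.7,0.104,-0.494,-0.037,-1.3,-54.9,10.4,0.104,-0.494,-0.037,-1.3,-54.9,10.4,0.104,-0.494,-0.037,-1.3,-54.9,10.4]'
python3 - <<'E'
from pl import *
o=st()
for n in("side","top"):
    c=r.capture(n); np.savez(f"{n}4.npz",**c)
s=load("side4.npz");t=load("top4.npz")
crop(s,200,60,330,230,3,"pics/s4.png");crop(t,170,140,290,280,4,"pics/t4.png")
a=cv2.imread('pics/s4.png');b=cv2.imread('pics/t4.png');h=max(a.shape[0],b.shape[0])
f=lambda i:cv2.copyMakeBorder(i,0,h-i.shape[0],0,0,0)
im=np.hstack([f(a),f(b)])[:,:];im=cv2.resize(im,None,fx=min(1,800/im.shape[1]),fy=min(1,800/im.shape[1]));cv2.imwrite('pics/st4.png',im)
E
```

```text
time_s: 12.1
tool_pos: [0.5323, 0.172, 0.3282]
eef_rot: [-3.08, 0.112, 0.54]
ft_force: [0.2, 0.6, -3.4]
width: 0.026
t 12.10 pos [0.5323 0.172  0.3282] yaw -4.18 p 109.87 roll 0.02 w 0.0260 F [ 0.18  0.59 -3.36] T [-0.08 -0.76 -0.  ]
 q [-0.114  0.504 -0.345  1.328 -0.005  1.639 -2.087] marg 0.361
```

View pics/st4.png

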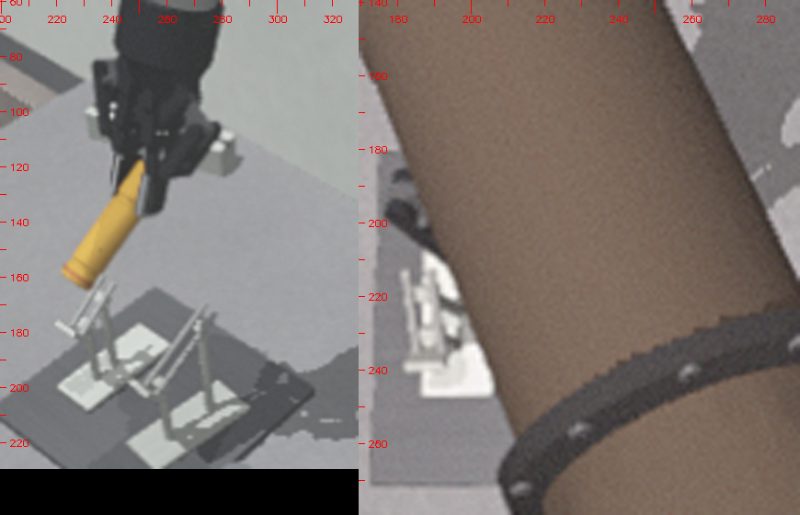

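```bash
cat > vf.py <<'E'
from pl import *
def valve(c,P,rad=.14,show=None):
    W=cloud(c); hsv=cv2.cvtColor(c["pixels"],cv2.COLOR_RGB2HSV)
    m=(hsv[...,1]>110)&(hsv[...,0]>8)&(hsv[...,0]<32)&(np.linalg.norm(W-P,axis=2)<rad)
    g=W[m]
    d0=np.array([.8,0,.57]); 
    from scipy.optimize import least_squares
    c0=g.mean(0)
    def f(p):
        d=np.array([p[2],p[3],1.0]);  # param by z? use dir
        d=np.array([1.0,p[2],p[3]]);d/=np.linalg.norm(d)
        b=np.array([c0[0],p[0],p[1]]); v=g-b; return np.linalg.norm(v-np.outer(v@d,d),axis=1)-.014
    z=least_squares(f,[c0[1],c0[2],0,.7],loss="soft_l1",f_scale=.0015)
    p=z.x; d=np.array([1,p[2],p[3]]);d/=np.linalg.norm(d); b=np.array([c0[0],p[0],p[1]])
    s=(g-b)@d
    print("n",len(g),"rms",np.sqrt((f(p)**2).mean()).round(4),"yaw %.2f elev %.2f"%(np.degrees(np.arctan2(d[1],d[0])),np.degrees(np.arcsin(d[2]))))
    return b,d,s
if __name__=="__main__":
    o=r.observe(); P=o["tool_pos"]; M=ex(o["eef_rot"])
    c=load("side4.npz"); b,d,s=valve(c,P)
    a=(P-b)@d; foot=b+d*np.percentile(s,1)
    print("TCP offset from axis (tool):",M.T@(b+d*a-P),"s range",s.min(),s.max(),"foot",foot,"dist foot->TCP",a-np.percentile(s,1), a-s.min())
    f2=P+M@np.array([0,0,0])-d*.088
    crop(c,215,110,265,175,9,"pics/f4.png")
    print(proj(c,[foot,P,f2]))
E
python3 vf.py
```

```text
n 465 rms 0.0014 yaw -3.66 elev 34.92
TCP offset from axis (tool): [0.00358702 0.00062723 0.00254353] s range -0.039887438437524445 0.0690015980105506 foot [0.46368643 0.17575028 0.27715709] dist foot->TCP 0.08654294546845258 0.08807858703394458
[[227.22016938 160.83596144]
 [248.67686629 127.9973051 ]
 [225.48178281 160.5861872 ]]
```

View pics/f4.png

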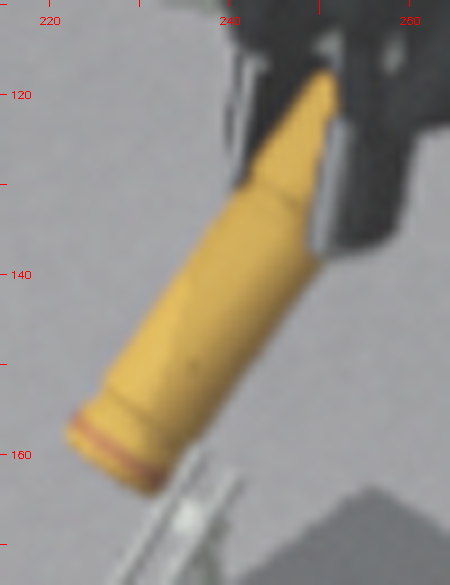

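Run:
```python
from pl import *
o=st()
low=np.array([.506,.1742,.112])
run([(restpose(low,-4.2,.095,.08),-4.2,109.9,180,3),(restpose(low,-4.2,.095,.022),-4.2,109.9,180,3)])
```

```text
t 12.20 pos [0.532  0.172  0.3303] yaw -4.18 p 109.67 roll 0.07 w 0.0262 F [ 0.31  0.19 -3.56] T [-0.03 -0.71 -0.05]
 q [-0.114  0.5   -0.345  1.328 -0.005  1.639 -2.087] marg 0.361
row x3: 0.0386,-0.0001,0.0906, -0.05,-0.23,0.04 | left 0.0000 0.0deg | marg 0.55 q [-0.11  0.57 -0.34  1.45  0.02  1.45 -2.08] elbow [ 0.31 -0.01  0.74]
row x3: 0.0859,-0.0001,0.1241, -0.05,-0.23,0.04 | left 0.0000 0.0deg | marg 0.59 q [-0.11  0.66 -0.33  1.41  0.04  1.41 -2.06] elbow [ 0.35 -0.01  0.71]
```

```bash
python3 -m crank '[0.013,0,0.03,0,0,0,0.026,0,0.06,0,-0.1,0,0.0386,0,0.0906,0,-0.2,0,0.05,0,0.0985,0,-0.2,0,0.062,0,0.107,0,-0.2,0,0.074,0,0.1156,0,-0.2,0,0.086,0,0.124,0,-0.2,0,0.086,0,0.124,0,-0.2,0,0.086,0,0.124,0,-0.2,0]'
python3 - <<'E'
from pl import *
o=st()
for n in("side","top"):
    c=r.capture(n); np.savez(f"{n}5.npz",**c)
s=load("side5.npz");t=load("top5.npz")
crop(s,205,120,295,220,6,"pics/s5.png");crop(t,170,140,290,280,4,"pics/t5.png")
import vf
P=o["tool_pos"]; M=ex(o["eef_rot"])
b,d,q=vf.valve(s,P); a=(P-b)@d; foot=b+d*(a-.088)
print("foot(cam)",foot,"axis off world",b+d*a-P,"smin",a-q.min())
u=restpose([0,0,0],-4.2,1); 
for nm,lw in(("side",[.5072,.1748,.112]),("top",[.5046,.1742,.112])):
    e=foot-np.array(lw); n=restpose([0,0,0],-4.2,0,1); y=np.cross(n,u); print(nm,"foot rel: along %.4f up %.4f lat %.4f"%(e@u,e@n,e@y))
E
```

```text
time_s: 13.32
tool_pos: [0.5712, 0.1696, 0.1848]
eef_rot: [-3.079, 0.112, 0.539]
ft_force: [-0.7, 0.7, -3.3]
width: 0.0259
t 13.32 pos [0.5712 0.1696 0.1848] yaw -4.17 p 109.88 roll 0.08 w 0.0259 F [-0.66  0.71 -3.3 ] T [-0.08 -0.68  0.  ]
 q [-0.111  0.662 -0.327  1.413  0.042  1.405 -2.06 ] marg 0.595
n 369 rms 0.003 yaw -3.36 elev 35.60
foot(cam) [0.50069524 0.1735789  0.1321806 ] axis off world [ 0.00095976 -0.00019457 -0.00135405] smin 0.08667509595285008
side foot rel: along 0.0063 up 0.0202 lat -0.0017
top foot rel: along 0.0084 up 0.0187 lat -0.0009
```

View pics/s5.png

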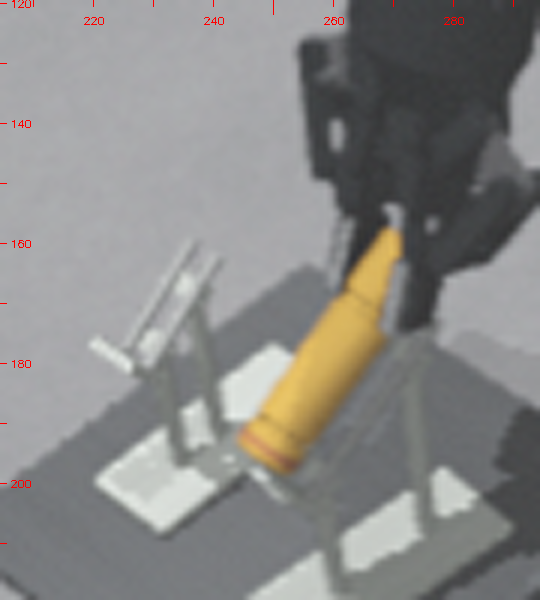

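View pics/t5.png

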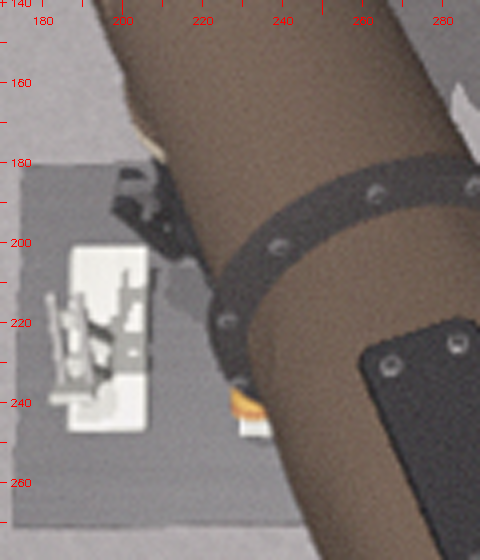

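Run:
```python
from pl import *
o=r.observe(); M=ex(o["eef_rot"])
u=restpose([0,0,0],-4.2,1); n=restpose([0,0,0],-4.2,0,1); print("n",M.T@n,"u",M.T@u,"+y",M.T@np.cross(n,u))
```

```text
n [-0.81758395 -0.00166562 -0.57580701] u [ 5.75808278e-01 -3.70186648e-04 -8.17584668e-01] +y [ 0.00114863 -0.99999854  0.00126173]
```

```bash
python3 -m crank '[0.004,-0.0005,0.003,0,0,0,0.008,-0.001,0.0056,0,0,0,0.0114,-0.001,0.0081,0,0,0,0.0114,-0.001,0.0081,0,0,0]'; python3 -m crank '[0.0008,0,0.0006,0,0,0,0.0016,0,0.0012,0,0,0,0.0016,0,0.0012,0,0,0]';python3 -m crank '[0.0008,0,0.0006,0,0,0,0.0016,0,0.0012,0,0,0,0.0016,0,0.0012,0,0,0]'
```

```text
time_s: 13.92
tool_pos: [0.5792, 0.1698, 0.1731]
eef_rot: [-3.079, 0.112, 0.54]
ft_force: [0.8, -0.1, -3.3]
width: 0.0261
time_s: 14.3
tool_pos: [0.5803, 0.1698, 0.1714]
eef_rot: [-3.079, 0.112, 0.54]
ft_force: [-0.5, -0.1, -3.9]
width: 0.0258
time_s: 14.68
tool_pos: [0.5814, 0.1697, 0.1696]
eef_rot: [-3.079, 0.112, 0.54]
ft_force: [0.4, 0.1, -4.0]
width: 0.0259
```

```bash
for i in 1 2; do python3 -m crank '[0.0008,0,0.0006,0,0,0,0.0008,0,0.0006,0,0,0]' | grep -E 'pos|force'; done
```

```text
tool_pos: [0.5819, 0.1696, 0.1687]
ft_force: [-0.5, 0.9, -4.0]
tool_pos: [0.5825, 0.1696, 0.1678]
ft_force: [-0.2, -0.2, -3.2]
```

```bash
for i in 1 2; do python3 -m crank '[0.0008,0,0.0006,0,0,0,0.0008,0,0.0006,0,0,0]' | grep -E 'pos|force'; done
python3 - <<'E'
from pl import *
o=st()
c=r.capture("side"); np.savez("side6.npz",**c); s=load("side6.npz")
crop(s,235,140,295,220,8,"pics/s6.png")
E
```

```text
tool_pos: [0.5828, 0.1696, 0.1673]
ft_force: [-2.0, -0.3, 1.0]
tool_pos: [0.5829, 0.1697, 0.1672]
ft_force: [-3.2, -2.0, 6.5]
t 15.68 pos [0.5829 0.1697 0.1672] yaw -4.15 p 109.97 roll 0.07 w 0.0261 F [-3.17 -2.04  6.46] T [-0.22  0.91  0.05]
 q [-0.113  0.696 -0.322  1.395  0.049  1.392 -2.055] marg 0.608
```

View pics/s6.png

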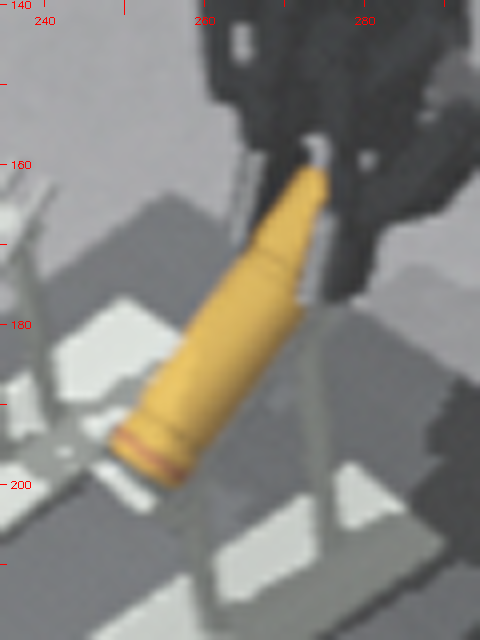

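```bash
python3 -m crank '[-0.0012,0.0003,0.0003,0,0,0,-0.0021,0.0004,0.0020,0,0,0,-0.0021,0.0004,0.0020,0,0,0]' | grep -E 'pos|force'; for i in 1 2; do python3 -m crank '[-0.0006,0,0.0008,0,0,0,-0.0006,0,0.0008,0,0,0]' | grep -E 'pos|force'; done
```

```text
tool_pos: [0.5801, 0.1696, 0.1658]
ft_force: [0.1, 1.2, -2.8]
tool_pos: [0.5791, 0.1697, 0.165]
ft_force: [0.5, 0.3, -2.5]
tool_pos: [0.5785, 0.1698, 0.1646]
ft_force: [1.4, 0.4, -1.3]
```

```bash
for i in 1 2 3; do python3 -m crank '[-0.0006,0,0.0008,0,0,0,-0.0006,0,0.0008,0,0,0]' | grep -E 'pos|force'; done
```

```text
tool_pos: [0.5784, 0.1697, 0.1645]
ft_force: [4.4, 0.5, 1.9]
tool_pos: [0.5784, 0.1697, 0.1645]
ft_force: [6.3, -0.5, 3.6]
tool_pos: [0.5784, 0.1696, 0.1645]
ft_force: [4.9, -0.7, 3.5]
```

```bash
python3 -m crank '[0,0,0,0,0,0,0,0,0,0,0,0]' | grep -E 'pos|force';  python3 -m crank '[0,0,0,0,0,0,0,0,0,0,0,0,0,0,0,0,0,0,0,0,0,0,0,0]' 0.25
python3 - <<'E'
from pl import *
o=st()
c=r.capture("side"); np.savez("side7.npz",**c); s=load("side7.npz")
crop(s,235,140,295,220,8,"pics/s7.png")
E
```

```text
tool_pos: [0.5783, 0.1696, 0.1646]
ft_force: [3.7, 1.1, 2.0]
time_s: 18.1
tool_pos: [0.5783, 0.1696, 0.1646]
eef_rot: [-3.079, 0.113, 0.533]
ft_force: [3.2, -0.4, 2.5]
width: 0.0258
t 18.10 pos [0.5783 0.1696 0.1646] yaw -4.24 p 109.64 roll 0.14 w 0.0258 F [ 3.21 -0.36  2.53] T [ 0.04 -0.71 -0.06]
 q [-0.111  0.688 -0.323  1.416  0.049  1.372 -2.058] marg 0.628
```

View pics/s7.png

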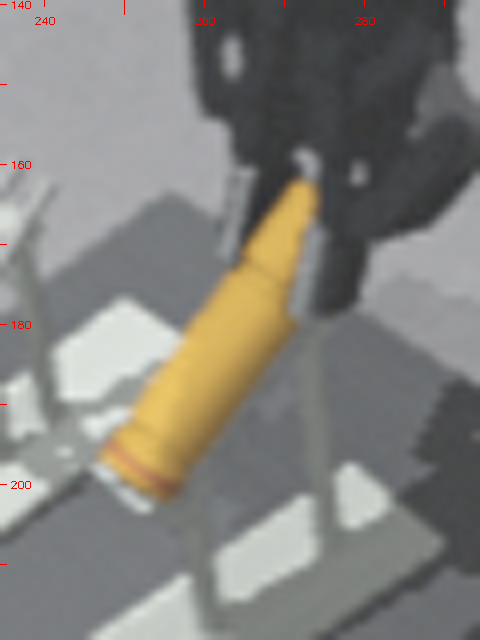

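```bash
python3 -m crank '[0,0,0,0,0,0,0,0,0,0,0,0,0,0,0,0,0,0,0,0,0,0,0,0]' 0.5
python3 - <<'E'
from pl import *
o=st()
c=r.capture("side"); np.savez("side8.npz",**c); s=load("side8.npz")
crop(s,235,140,295,220,8,"pics/s8.png")
M=ex(o["eef_rot"]); n=restpose([0,0,0],-4.2,0,1);print(M.T@n*.02,M.T@n*.08)
E
```

```text
time_s: 18.65
tool_pos: [0.5782, 0.1696, 0.1645]
eef_rot: [-3.079, 0.113, 0.533]
ft_force: [-0.9, 0.3, -0.2]
width: 0.0428
t 18.65 pos [0.5782 0.1696 0.1645] yaw -4.23 p 109.66 roll 0.13 w 0.0428 F [-0.95  0.26 -0.15] T [-0.01 -0.34 -0.02]
 q [-0.111  0.688 -0.323  1.416  0.049  1.373 -2.058] marg 0.627
[-1.63151531e-02 -3.16012416e-05 -1.15678338e-02] [-0.06526061 -0.0001264  -0.04627134]
```

View pics/s8.png

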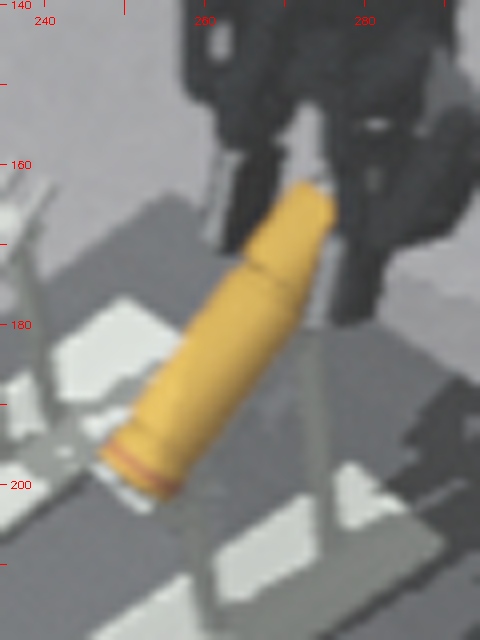

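```bash
python3 -m crank '[-0.008,0,-0.006,0,0,0,-0.0163,0,-0.0116,0,0,0,-0.03,0,-0.021,0,0,0,-0.048,0,-0.034,0,0,0,-0.065,0,-0.046,0,0,0,-0.065,0,-0.046,0,0,0]' 0.6
python3 - <<'E'
from pl import *
import vf
o=st()
c=r.capture("side"); np.savez("side9.npz",**c); s=load("side9.npz")
crop(s,235,130,295,215,7,"pics/s9.png")
P=restpose([.506,.174,.112],-4.2,.06)
b,d,q=vf.valve(s,P,.1)
print("lowend",b+d*np.percentile(q,1), "hi",b+d*np.percentile(q,99),np.ptp(q))
# plan for short
V=np.array([.5293,-.123,.236]);
E
```

```text
time_s: 19.45
tool_pos: [0.5324, 0.1735, 0.232]
eef_rot: [-3.079, 0.111, 0.528]
ft_force: [0.3, 0.2, 0.5]
width: 0.0515
t 19.45 pos [0.5324 0.1735 0.232 ] yaw -4.18 p 109.49 roll 0.21 w 0.0515 F [0.29 0.21 0.46] T [-0.02 -0.39  0.07]
 q [-0.109  0.562 -0.346  1.471  0.016  1.435 -2.081] marg 0.565
n 400 rms 0.0017 yaw -3.76 elev 35.03
lowend [0.51012532 0.17411786 0.11421149] hi [0.59530179 0.16851756 0.1740425 ] 0.10666829534819672
```

View pics/s9.png

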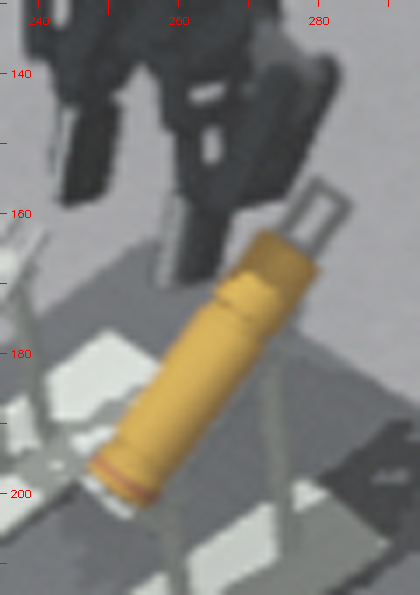

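Run:
```python
from pl import *
for yaw in(0,6):
  for p in(54,57):
    V=np.array([.5293,-.123,.228]); z=Rt(yaw,p)[:,2]
    print(yaw,p)
    q=run([((.50,.14,.36),-4,100,180,4),((.46,.06,.43),-2,80,180,4),((.42,-.08,.44),yaw,62,180,4),(V-.13*z,yaw,p,180,5),(V,yaw,p,180,5),(V+[0,0,.01],yaw,p,180,2),(V+[-.06,-.006,.01],yaw,p,180,3)])
```

```text
0 54
row x4: -0.0717,0.0349,-0.1118, -0.21,9.54,-0.17 | left 0.0000 0.0deg | marg 0.50 q [-0.07  0.32 -0.35  1.49  0.03  1.5  -2.06] elbow [ 0.18 -0.03  0.8 ]
row x4: -0.1272,0.1175,-0.1666, -0.35,29.53,-2.22 | left 0.0000 0.0deg | marg 0.41 q [ 0.05 -0.03 -0.32  1.72  0.05  1.28 -1.89] elbow [-0.02 -0.04  0.83]
row x4: -0.1586,0.2600,-0.1665, 0.15,47.51,-4.34 | left 0.0000 0.0deg | marg 0.14 q [ 0.16 -0.3  -0.04  2.   -0.08  0.96 -1.42] elbow [-0.17 -0.02  0.81]
row x5: -0.0890,0.3008,-0.0780, 0.46,55.51,-4.37 | left 0.0000 0.0deg | marg 0.22 q [ 0.09 -0.22  0.14  2.27 -0.24  0.49 -1.15] elbow [-0.13 -0.03  0.82]
row x5: 0.0180,0.2954,-0.0043, 0.46,55.51,-4.37 | left 0.0000 0.0deg | marg 0.08 q [ 0.01  0.08  0.22  2.31 -0.84  0.2  -0.57] elbow [ 0.04 -0.04  0.83]
row x2: 0.0147,0.2954,-0.0138, 0.46,55.51,-4.37 | left 0.0000 0.0deg | marg 0.10 q [-0.03  0.06  0.26  2.3  -0.73  0.22 -0.67] elbow [ 0.03 -0.04  0.83]
row x3: -0.0413,0.3058,0.0061, 0.46,55.51,-4.37 | left 0.0000 0.0deg | marg 0.11 q [ 0.   -0.04  0.27  2.4  -0.72  0.23 -0.63] elbow [-0.03 -0.04  0.83]
0 57
row x4: -0.071
[... 2533 characters left out ...]
| marg 0.15 q [ 0.15 -0.29  0.01  1.99 -0.15  0.97 -1.25] elbow [-0.17 -0.02  0.81]
row x5: -0.0841,0.3077,-0.0838, 1.07,52.38,-10.53 | left 0.0000 0.0deg | marg 0.27 q [ 0.1  -0.17  0.21  2.19 -0.33  0.61 -0.93] elbow [-0.1  -0.03  0.82]
row x5: 0.0180,0.2954,-0.0043, 1.07,52.38,-10.53 | left 0.0000 0.0deg | marg 0.21 q [ 0.04  0.1   0.24  2.25 -0.76  0.33 -0.53] elbow [ 0.05 -0.05  0.83]
row x2: 0.0147,0.2954,-0.0138, 1.07,52.38,-10.53 | left 0.0000 0.0deg | marg 0.23 q [ 0.02  0.08  0.26  2.24 -0.69  0.35 -0.59] elbow [ 0.04 -0.04  0.83]
row x3: -0.0413,0.3058,0.0061, 1.07,52.38,-10.53 | left 0.0000 0.0deg | marg 0.23 q [ 0.06 -0.01  0.27  2.34 -0.69  0.36 -0.54] elbow [-0.02 -0.04  0.83]
```

```bash
python3 -m crank '[-0.036,0.015,-0.056,0,4,0,-0.072,0.035,-0.112,-0.2,9.5,-0.2,-0.09,0.06,-0.13,-0.2,16,-1,-0.109,0.088,-0.15,-0.3,23,-1.5,-0.127,0.1175,-0.1666,-0.3,29.5,-2.2,-0.138,0.165,-0.1666,0,35,-5,-0.148,0.21,-0.1666,0.3,41,-8,-0.1586,0.26,-0.1666,0.6,47.4,-10.5,-0.1586,0.26,-0.1666,0.6,47.4,-10.5,-0.13,0.28,-0.13,0.9,50,-10.5,-0.11,0.295,-0.105,1.1,52,-10.5,-0.0867,0.3084,-0.08,1.3,54.4,-10.5,-0.0867,0.3084,-0.08,1.3,54.4,-10.5,-0.0867,0.3084,-0.08,1.3,54.4,-10.5,-0.0867,0.3084,-0.08,1.3,54.4,-10.5]' 0.6
python3 - <<'E'
from pl import *
o=st()
c=r.capture("top"); np.savez("top10.npz",**c); t=load("top10.npz"); crop(t,320,180,440,290,5,"pics/t10.png")
V=np.array([.5293,-.123,.228]); z=Rt(6,55)[:,2]
run([(V-.06*z,6,55,180,3),(V,6,55,180,5),(V+[0,0,.01],6,55,180,2)])
E
```

```text
time_s: 21.38
tool_pos: [0.4559, -0.1303, 0.3358]
eef_rot: [-2.961, -0.156, -0.937]
ft_force: [0.1, 0.0, -0.3]
width: 0.0515
t 21.38 pos [ 0.4559 -0.1303  0.3358] yaw 6.03 p 54.89 roll 0.01 w 0.0515 F [ 0.09  0.04 -0.3 ] T [-0.07  0.61  0.05]
 q [ 0.101 -0.182  0.215  2.225 -0.388  0.562 -0.869] marg 0.258
row x3: -0.0014,0.0003,0.0706, -0.01,-0.12,0.01 | left 0.0000 0.0deg | marg 0.29 q [ 0.03 -0.04  0.28  2.27 -0.58  0.41 -0.68] elbow [-0.03 -0.04  0.83]
row x5: -0.0015,0.0003,0.1306, -0.01,-0.12,0.01 | left 0.0000 0.0deg | marg 0.19 q [ 0.03  0.1   0.27  2.28 -0.92  0.31 -0.36] elbow [ 0.05 -0.04  0.83]
row x2: 0.0042,0.0003,0.1224, -0.01,-0.12,0.01 | left 0.0000 0.0deg | marg 0.21 q [ 0.01  0.08  0.29  2.27 -0.84  0.33 -0.44] elbow [ 0.04 -0.04  0.83]
```

View pics/t10.png

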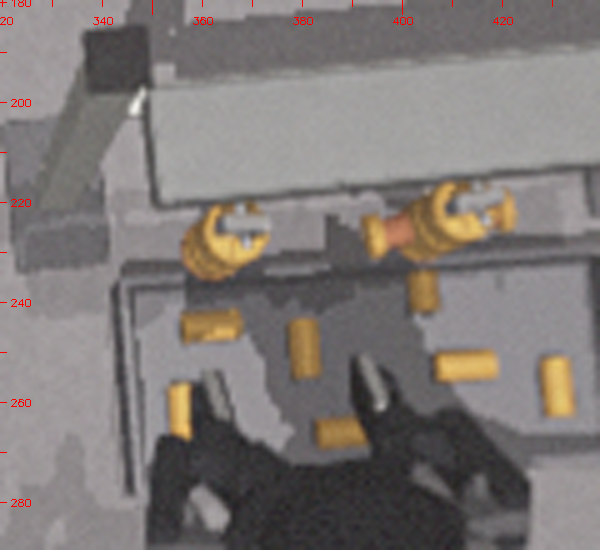

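```bash
python3 -m crank '[-0.0014,0.0003,0.035,0,0,0,-0.0014,0.0003,0.0706,0,0,0,-0.0014,0.0003,0.09,0,-0.1,0,-0.0014,0.0003,0.11,0,-0.1,0,-0.0015,0.0003,0.123,0,-0.1,0,-0.0015,0.0003,0.1306,0,-0.1,0,-0.0015,0.0003,0.1306,0,-0.1,0,-0.0015,0.0003,0.1306,0,-0.1,0]'
python3 - <<'E'
from pl import *
o=st()
c=r.capture("top"); np.savez("top11.npz",**c); t=load("top11.npz"); crop(t,330,180,430,270,6,"pics/t11.png")
E
```

```text
time_s: 22.42
tool_pos: [0.5296, -0.123, 0.2288]
eef_rot: [-2.962, -0.156, -0.936]
ft_force: [-0.4, -0.1, 0.2]
width: 0.0514
t 22.43 pos [ 0.5296 -0.123   0.2288] yaw 6.02 p 54.92 roll 0.00 w 0.0514 F [-0.43 -0.06  0.23] T [-0.07  0.55 -0.  ]
 q [ 0.021  0.098  0.267  2.289 -0.948  0.3   -0.334] marg 0.180
```

View pics/t11.png

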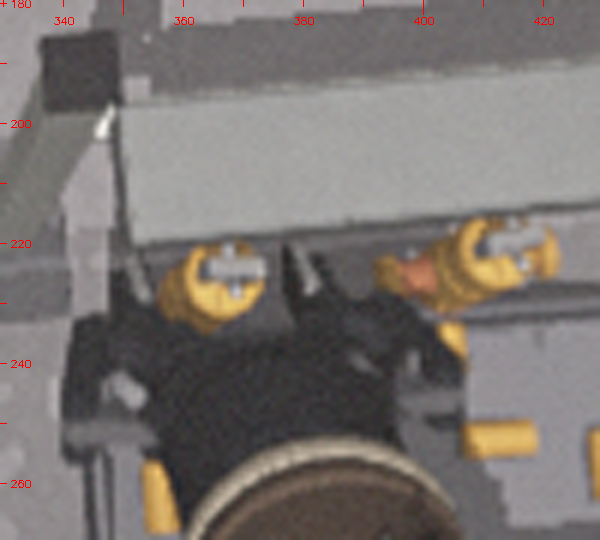

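Fingers straddle the short valve (fingers at about (351,226) and (379,224), valve ring at (365,226)), no force. Closing.

```bash
python3 -m crank '[0,0,0,0,0,0,0,0,0,0,0,0,0,0,0,0,0,0,0,0,0,0,0,0,0,0,0,0,0,0,0,0,0,0,0,0]' 0 80;  python3 -m crank '[0.0018,0,-0.0026,0,0,0,0.0037,0,-0.0052,0,0,0,0.0055,0,-0.0078,0,0,0,0.0055,0,-0.0078,0,0,0]'
python3 - <<'E'
from pl import *
o=st()
c=r.capture("top"); np.savez("top12.npz",**c); t=load("top12.npz"); crop(t,330,180,430,270,6,"pics/t12.png")
E
```

```text
time_s: 23.22
tool_pos: [0.5297, -0.1231, 0.2294]
eef_rot: [-2.961, -0.156, -0.938]
ft_force: [-4.8, -0.1, 6.5]
width: 0.0258
time_s: 23.72
tool_pos: [0.5298, -0.123, 0.2391]
eef_rot: [-2.961, -0.156, -0.938]
ft_force: [-0.4, -0.4, -2.1]
width: 0.0263
t 23.73 pos [ 0.5298 -0.123   0.2391] yaw 6.04 p 54.84 roll -0.02 w 0.0263 F [-0.43 -0.41 -2.1 ] T [-0.08  0.93  0.04]
 q [-2.000e-03  7.900e-02  2.880e-01  2.277e+00 -8.680e-01  3.160e-01
 -4.160e-01] marg 0.196
```

View pics/t12.png

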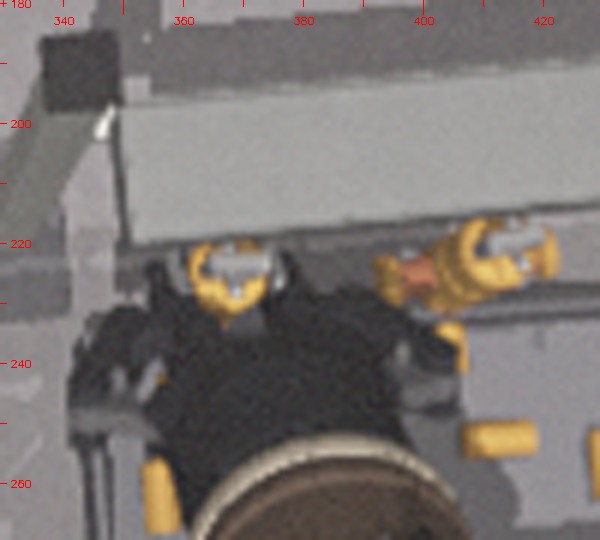

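Weight about 2.2 N is carried (the short valve, free of the peg). Backing out.

```bash
python3 -m crank '[-0.0033,0,-0.0023,0,0,0,-0.0065,0,-0.0046,0,0,0,-0.0098,0,-0.0069,0,0,0,-0.0131,0,-0.0092,0,0,0]'; python3 -m crank '[-0.0033,0,-0.0023,0,0,0,-0.0065,0,-0.0046,0,0,0,-0.0098,0,-0.0069,0,0,0,-0.0131,0,-0.0092,0,0,0]';python3 - <<'E'
from pl import *
st()
low=np.array([.508,.285,.112]); s=.0525
H=restpose(low,2.2,s+.007,.08); print(H)
run([((.445,-.135,.32),6,55,180,3),((.42,0,.42),4,63,180,5),((.44,.14,.42),3,85,180,5),((H+[0,0,.1]),2.2,109.9,180,6)])
E
```

```text
time_s: 24.28
tool_pos: [0.5135, -0.1247, 0.2389]
eef_rot: [-2.961, -0.156, -0.938]
ft_force: [-0.1, -0.1, -3.4]
width: 0.0257
time_s: 24.78
tool_pos: [0.4973, -0.1265, 0.2389]
eef_rot: [-2.961, -0.156, -0.938]
ft_force: [0.4, -0.3, -3.2]
width: 0.0264
t 24.77 pos [ 0.4973 -0.1265  0.2389] yaw 6.03 p 54.86 roll -0.01 w 0.0264 F [ 0.38 -0.32 -3.21] T [-0.12  0.96 -0.05]
 q [ 0.017  0.027  0.295  2.332 -0.867  0.32  -0.386] marg 0.200
[0.51085133 0.28510954 0.21165996]
row x3: 0.0035,0.0030,-0.0968, -0.01,-0.14,0.03 | left 0.0000 0.0deg | marg 0.25 q [ 0.09 -0.19  0.25  2.26 -0.42  0.54 -0.81] elbow [-0.11 -0.03  0.82]
row x5: 0.0523,-0.1338,-0.1847, -1.04,-8.14,1.74 | left 0.0000 0.0deg | marg 0.15 q [ 0.2  -0.29 -0.25  2.03 -0.1   0.93 -1.51] elbow [-0.17 -0.01  0.81]
row x5: 0.0806,-0.2710,-0.1648, -1.04,-30.13,2.88 | left 0.0000 0.0deg | marg 0.49 q [ 0.11  0.05 -0.57  1.67  0.06  1.36 -1.99] elbow [ 0.03 -0.05  0.83]
row x6: 0.0883,-0.4079,-0.0269, -0.52,-55.02,3.94 | left 0.0000 0.0deg | marg 0.37 q [-0.17  0.59 -0.6   1.27  0.1   1.63 -2.27] elbow [0.32 0.01 0.73]
```

```bash
python3 -m crank '[0.001,0.001,-0.032,0,0,0,0.002,0.002,-0.065,0,0,0,0.0035,0.003,-0.0968,0,0,0,0.014,-0.024,-0.115,-0.2,-2,0.4,0.024,-0.05,-0.132,-0.4,-3.5,0.8,0.034,-0.078,-0.15,-0.6,-5,1.1,0.043,-0.106,-0.168,-0.8,-6.5,1.4,0.0523,-0.1338,-0.1847,-1,-8.1,1.7,0.058,-0.16,-0.181,-1,-12.5,2,0.064,-0.19,-0.177,-1,-17,2.2,0.07,-0.215,-0.173,-1,-21.5,2.4,0.075,-0.243,-0.169,-1,-26,2.6,0.0806,-0.271,-0.1648,-1,-30.1,2.9,0.082,-0.3,-0.137,-0.9,-35,3.1,0.083,-0.325,-0.11,-0.8,-40,3.3,0.085,-0.355,-0.082,-0.7,-45,3.5,0.086,-0.38,-0.055,-0.6,-50,3.7,0.088,-0.408,-0.027,-0.5,-55,3.9,0.088,-0.408,-0.027,-0.5,-55,3.9,0.088,-0.408,-0.027,-0.5,-55,3.9]'
python3 - <<'E'
from pl import *
o=st()
low=np.array([.508,.285,.112])
run([(restpose(low,2.2,.0595,.08),2.2,109.9,180,3),(restpose(low,2.2,.0595,.022),2.2,109.9,180,3)])
E
```

```text
time_s: 27.28
tool_pos: [0.5106, 0.2852, 0.3115]
eef_rot: [3.088, 0.061, -0.54]
ft_force: [-0.1, 0.4, -2.4]
width: 0.0262
t 27.27 pos [0.5106 0.2852 0.3115] yaw 2.25 p 109.86 roll 0.03 w 0.0262 F [-0.13  0.41 -2.43] T [-0.02 -0.56  0.04]
 q [-0.186  0.587 -0.565  1.278  0.087  1.63  -2.252] marg 0.370
row x3: 0.0342,0.0001,0.0939, -0.00,-0.04,0.06 | left 0.0000 0.0deg | marg 0.49 q [-0.18  0.66 -0.55  1.41  0.12  1.44 -2.25] elbow [0.34 0.02 0.72]
row x3: 0.0816,0.0002,0.1272, -0.00,-0.04,0.06 | left 0.0000 0.0deg | marg 0.51 q [-0.19  0.74 -0.53  1.37  0.16  1.4  -2.23] elbow [0.38 0.03 0.68]
```

```bash
python3 -m crank '[0.011,0,0.031,0,0,0,0.022,0,0.062,0,0,0,0.0342,0,0.0939,0,0,0,0.046,0,0.102,0,0,0,0.058,0,0.11,0,0,0,0.07,0,0.119,0,0,0,0.0816,0,0.1272,0,0,0,0.0816,0,0.1272,0,0,0,0.0816,0,0.1272,0,0,0]'
python3 - <<'E'
from pl import *
o=st()
for n in("side","top"):
    c=r.capture(n); np.savez(f"{n}13.npz",**c)
s=load("side13.npz");t=load("top13.npz")
crop(s,205,120,285,210,6,"pics/s13.png");crop(t,165,180,245,260,5,"pics/t13.png")
a=cv2.imread('pics/s13.png');b=cv2.imread('pics/t13.png');h=max(a.shape[0],b.shape[0])
f=lambda i:cv2.copyMakeBorder(i,0,h-i.shape[0],0,0,0)
im=np.hstack([f(a),f(b)]);im=cv2.resize(im,None,fx=min(1,800/im.shape[1]),fy=min(1,800/im.shape[1]));cv2.imwrite('pics/st13.png',im)
import vf
P=o["tool_pos"]; M=ex(o["eef_rot"])
b,d,q=vf.valve(s,P-np.array([.02,0,.02]),.075); a=(P-b)@d
print("axis off world",b+d*a-P,"smin",a-q.min(),a-np.percentile(q,1))
foot=b+d*(a-.0525)
u=restpose([0,0,0],2.2,1); 
for nm,lw in(("side",[.5116,.285,.112]),("top",[.5071,.2858,.112])):
    e=foot-np.array(lw); n=restpose([0,0,0],2.2,0,1); y=np.cross(n,u); print(nm,"foot rel: along %.4f up %.4f lat %.4f"%(e@u,e@n,e@y))
E
```

```text
time_s: 28.4
tool_pos: [0.544, 0.2869, 0.1645]
eef_rot: [3.088, 0.061, -0.541]
ft_force: [-0.4, 0.8, -2.6]
width: 0.0258
t 28.40 pos [0.544  0.2869 0.1645] yaw 2.27 p 109.86 roll 0.05 w 0.0258 F [-0.45  0.82 -2.65] T [ 0.08 -0.57  0.  ]
 q [-0.188  0.742 -0.533  1.373  0.156  1.398 -2.231] marg 0.509
n 212 rms 0.0023 yaw 2.22 elev 34.86
axis off world [ 0.0008253  -0.00095883 -0.00113037] smin 0.051641123158597826 0.05137149659449535
side foot rel: along 0.0042 up 0.0231 lat -0.0003
top foot rel: along 0.0078 up 0.0205 lat -0.0013
```

View pics/st13.png

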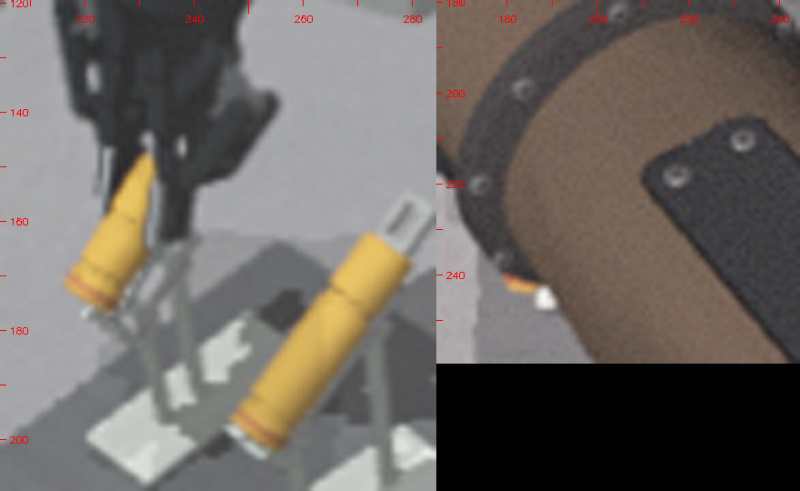

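```bash
python3 -m crank '[0.0045,-0.0003,0.002,0,0,0,0.009,-0.0007,0.0045,0,0,0,0.0126,-0.0007,0.0065,0,0,0,0.0126,-0.0007,0.0065,0,0,0]'|grep -E 'pos|force'; for i in 1 2; do python3 -m crank '[0.0008,0,0.0006,0,0,0,0.0016,0,0.0012,0,0,0,0.0016,0,0.0012,0,0,0]'|grep -E 'pos|force';done;  for i in 1 2; do python3 -m crank '[0.0008,0,0.0006,0,0,0,0.0008,0,0.0006,0,0,0]' | grep -E 'pos|force'; done
```

```text
tool_pos: [0.5537, 0.2878, 0.1538]
ft_force: [0.3, -0.1, -2.8]
tool_pos: [0.5548, 0.2878, 0.1522]
ft_force: [-0.0, 0.5, -2.9]
tool_pos: [0.5559, 0.2879, 0.1504]
ft_force: [0.5, 0.4, -2.9]
tool_pos: [0.5565, 0.2878, 0.1494]
ft_force: [0.2, -0.4, -2.8]
tool_pos: [0.5571, 0.2878, 0.1485]
ft_force: [-0.2, 0.2, -2.5]
```

```bash
for i in 1 2 3; do python3 -m crank '[0.0008,0,0.0006,0,0,0,0.0008,0,0.0006,0,0,0]' | grep -E 'pos|force'; done
```

```text
tool_pos: [0.5576, 0.2878, 0.1476]
ft_force: [0.2, 0.3, -2.6]
tool_pos: [0.5579, 0.288, 0.147]
ft_force: [-1.2, -0.9, 0.8]
tool_pos: [0.558, 0.2883, 0.1468]
ft_force: [-2.5, -0.9, 5.6]
```

```bash
python3 -m crank '[-0.0012,0,0.0003,0,0,0,-0.0021,0,0.0020,0,0,0,-0.0021,0,0.0020,0,0,0]' | grep -E 'pos|force'; for i in 1 2 3; do python3 -m crank '[-0.0006,0,0.0008,0,0,0,-0.0006,0,0.0008,0,0,0]' | grep -E 'pos|force'; done
```

```text
tool_pos: [0.5553, 0.2881, 0.1452]
ft_force: [0.1, -0.0, -2.7]
tool_pos: [0.5544, 0.2881, 0.1445]
ft_force: [-0.5, 1.7, -2.0]
tool_pos: [0.5536, 0.2881, 0.144]
ft_force: [0.6, 0.2, -1.6]
tool_pos: [0.5536, 0.288, 0.1439]
ft_force: [3.7, -0.2, 2.6]
```

Run:
```python
from pl import *
o=st()
c=r.capture("side"); np.savez("side14.npz",**c); s=load("side14.npz")
crop(s,205,130,265,200,8,"pics/s14.png")
```

```text
t 32.12 pos [0.5536 0.288  0.1439] yaw 2.25 p 109.85 roll 0.06 w 0.0259 F [ 3.7  -0.19  2.57] T [ 0.1  -0.82 -0.04]
 q [-0.192  0.774 -0.525  1.363  0.168  1.377 -2.226] marg 0.514
```

View pics/s14.png

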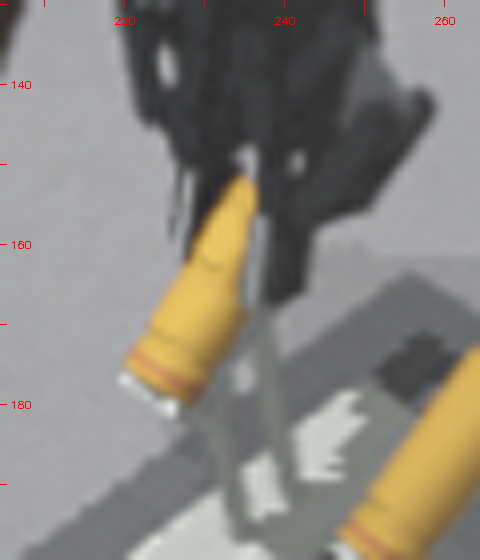

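```bash
python3 -m crank '[0.0003,0,0.0002,0,0,0,0.0003,0,0.0002,0,0,0,0.0003,0,0.0002,0,0,0]'; python3 -m crank '[0,0,0,0,0,0,0,0,0,0,0,0,0,0,0,0,0,0,0,0,0,0,0,0]' 0.5
python3 - <<'E'
from pl import *
o=st()
c=r.capture("side"); np.savez("side15.npz",**c); s=load("side15.npz")
crop(s,205,130,265,200,8,"pics/s15.png")
M=ex(o["eef_rot"]); n=restpose([0,0,0],2.2,0,1);print(M.T@n*.08)
E
```

```text
time_s: 32.55
tool_pos: [0.5536, 0.2881, 0.1439]
eef_rot: [3.088, 0.061, -0.541]
ft_force: [1.9, -0.3, 5.0]
width: 0.0263
time_s: 33.05
tool_pos: [0.5535, 0.2881, 0.1437]
eef_rot: [3.088, 0.061, -0.541]
ft_force: [-0.2, -0.3, -0.2]
width: 0.0425
t 33.05 pos [0.5535 0.2881 0.1437] yaw 2.27 p 109.88 roll 0.06 w 0.0425 F [-0.17 -0.31 -0.22] T [-0.02 -0.34  0.  ]
 q [-0.192  0.774 -0.525  1.363  0.168  1.377 -2.226] marg 0.514
[-0.06543775 -0.00012335 -0.04602049]
```

View pics/s15.png

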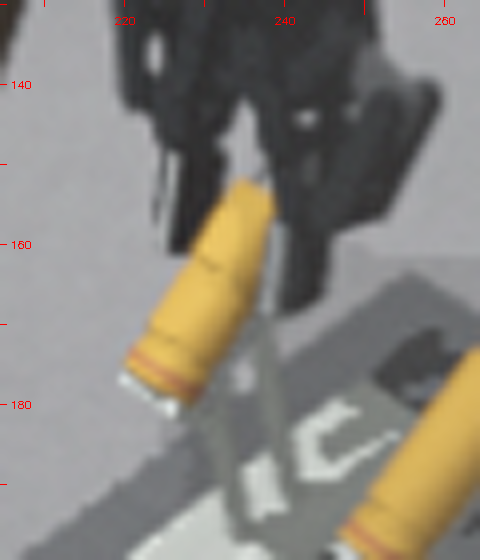

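Released and it stays put on the rods. Retreat along the slope normal, then up and clear for a final check.

```bash
python3 -m crank '[-0.008,0,-0.006,0,0,0,-0.0163,0,-0.0116,0,0,0,-0.03,0,-0.021,0,0,0,-0.048,0,-0.034,0,0,0,-0.065,0,-0.046,0,0,0,-0.09,0,-0.08,0,0,0,-0.11,0,-0.12,0,0,0,-0.14,0,-0.17,0,0,0,-0.17,0,-0.20,0,5,0,-0.19,-0.03,-0.21,0,10,0,-0.2,-0.06,-0.22,0,12,0,-0.2,-0.09,-0.22,0,12,0,-0.2,-0.12,-0.22,0,12,0,-0.2,-0.12,-0.22,0,12,0,-0.2,-0.12,-0.22,0,12,0]' 0.5
python3 - <<'E'
from pl import *
import vf
o=st()
for n in("side","top"):
    c=r.capture(n); np.savez(f"{n}16.npz",**c); cv2.imwrite(f"pics/{n}16.png",c["pixels"][:,:,::-1])
s=load("side16.npz");t=load("top16.npz")
crop(s,205,130,305,230,6,"pics/s16.png");crop(t,165,170,285,280,5,"pics/t16.png")
for nm,low,yaw,Lb in(("long",[.506,.174,.112],-4.2,.11),("short",[.508,.285,.112],2.2,.075)):
    P=restpose(low,yaw,Lb/2)
    for n,c in(("side",s),("top",t)):
        try:
            b,d,q=vf.valve(c,P,Lb/2+.025); print(nm,n,"low",(b+d*np.percentile(q,1)).round(4),"len",np.ptp(q).round(4))
        except Exception as e: print(nm,n,e)
E
```

```text
time_s: 34.98
tool_pos: [0.4353, 0.4026, 0.4193]
eef_rot: [3.132, 0.062, -0.215]
ft_force: [0.8, -0.0, -0.2]
width: 0.0425
t 34.98 pos [0.4353 0.4026 0.4193] yaw 2.27 p 97.85 roll 0.04 w 0.0425 F [ 0.77 -0.01 -0.16] T [ 0.02 -0.16  0.04]
 q [-0.404  0.435 -0.615  1.222  0.135  1.638 -2.511] marg 0.229
n 413 rms 0.0017 yaw -3.43 elev 35.51
long side low [0.5095 0.1739 0.1134] len 0.1082
n 469 rms 0.0017 yaw -4.33 elev 34.67
long top low [0.5099 0.1737 0.1151] len 0.1064
n 248 rms 0.0017 yaw 1.81 elev 35.41
short side low [0.5128 0.2858 0.113 ] len 0.0727
n 330 rms 0.0017 yaw 2.02 elev 34.87
short top low [0.5112 0.2847 0.1135] len 0.0754
```

View pics/s16.png

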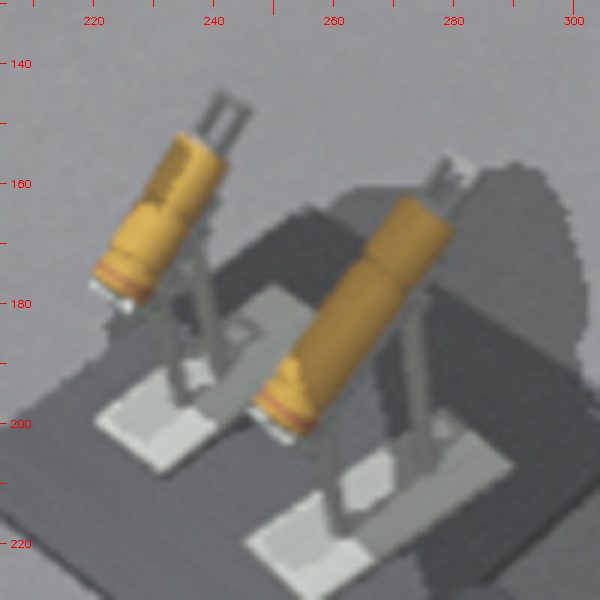

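View pics/top16.png

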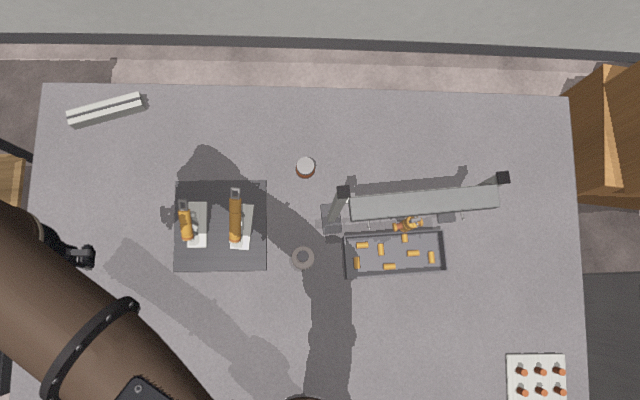

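View pics/side16.png

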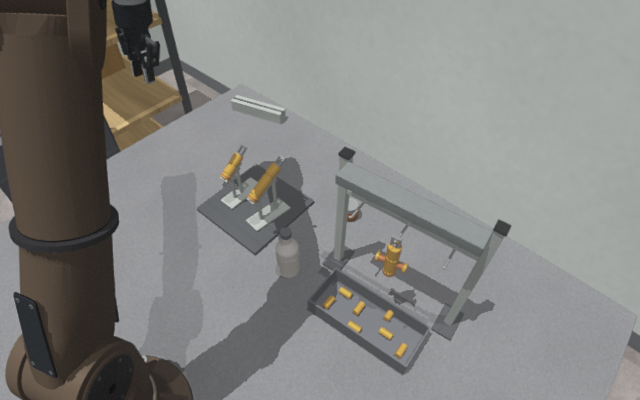

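Both valves lie in their rests with the feet on the stops: the short at side pixel (118/6+205≈225,178), the long at (251,200). The tee is still on the middle peg at (392,260), and the bottle, jar and bin are where they were.

Run:
```python
from cell import r
print(r.observe()["time_s"], r.close_job())
```

```text
the job is handed in; nothing more can be done
35.075 None
```

I took the long valve and then the short valve off their pegs and laid each on the rest of its own length. Each was lowered until the wrist force showed it touching the rods, slid down to the stop, then released. I handed the job in at 35.1 s, with the gripper clear of everything.

**Last checks, from both cameras:**
- **Slope and heading:** both valves lie at 34.7 to 35.5 degrees. Their headings match the rests to within about 1 degree.
- **Position:** each foot is against its stop with the eye uphill. The measured foot positions came out 2 to 5 mm from my computed seat points. I put that down to the 2 mm calibration and the fit, since the forces and pictures both showed contact with the stop.
- **Other items:** by eye in the pictures, the tee valve still hangs on the middle peg, and the bottle, jar and bin look unmoved.
- **Forces:** the wrist force readings I took stayed below about 10 N.

**What went wrong on the way:**
- The first approach to the rack drove two joints close to their limits. I backed off and turned the gripper half a turn before the first grasp.
- My first command to release the long valve set an opening smaller than the valve, so it stayed gripped. I repeated it with a larger opening.

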